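Fit out the table caddy

ROBOT

A 6-joint arm with a two-finger parallel gripper is mounted at the origin on a cart in front of the work surface, level with it; the furniture and walls round the work are solid. World frame = base frame: x ahead of the robot, y to its left, z up, the work surface at z = 0. Lengths are in mm, angles in rad, forces in N, time in s.
With the tool pointing down it reaches from about 400 to 925 mm from the base axis. Payload 12.5 kg.
Tool frame: the origin (TCP) lies on the mounting face of the last link; the fingertips stand 190 mm ahead of it and the grasp point (between the pads) lies 171 mm ahead of it; z points along the fingers, y is the line along which they close (so a half turn about z gives the same grasp; the last joint's range is limited). The gripper opens to 95 mm and grips with 3 to 60 N. Pads are 20 mm wide; open, the fingers measure 119 mm over their backs; the gripper's body (75 mm by 180 mm) begins 59 mm behind the grasp point.
Start: joints at [-1.342, 0.491, 1.559, -0, 1.092, -0.106], TCP at [205.382, -590.291, 404.761] pointing down, gripper open.
Joint ranges: [-3.1, 3.1], [-0.84, 2.19], [0.05, 2.79], [-1.13, 4.28], [0.06, 2.93], [-2.69, 2.69]. Speed limits (rad/s): [2.22, 2.22, 2.79, 3.14, 3.14, 3.14].

INTERFACE

Orientations are given as [roll, pitch, yaw] about the fixed x, y, z axes, in that order (R = Rz(yaw) Ry(pitch) Rx(roll)).
In Python, from cell import * gives the robot as it stands.
- The arm moves only by the tool arm_command, never from a script. Its argument "rows" is a list that holds one entry, the list of rows, each a list of 7 numbers: the shift along the tool's x, y, z normalised to -1 to 1, where 1 is 0.15 m, then the turn, a rotation vector about the tool's x, y, z normalised to -1 to 1, where 1 is 360 degrees, then the opening, from -1 (shut) to 1 (fully open). A call has 1 to 10 rows; each row is the pose to reach, as a shift and turn from the pose commanded when the call began, along the tool's axes at that moment, turning the shorter way round; what a row does not reach only later rows make up. A row lasts 1/12 s, in which the tool goes at most 41.7 mm and 7.16 degrees, less where a joint would pass 70% of its speed; a pose out of reach is approached as far as the arm can. A call with a number of a shift or a turn outside -1 to 1 is refused whole. A call with a gripper value outside its range is refused whole. The fingers move at their own pace and stop on an object; the grip force is fixed at half the most. Time passes only in rows, so rows that repeat a pose let the fingers close. It gives the time, the measured TCP pose, the force, the opening and the grip force at its end, in the units of the state.
- state(): the state, without advancing time (a new reading comes with each control period).
- read_camera(name): name is "side" or "top"; returns (picture, depth): 384x512x3 uint8, red, green, blue; 384x512 float32, mm along the optical axis (not along the pixel's ray), 0 where there is no reading.
- get_calibration(name): a dict with "camera_matrix" (3x3 intrinsics, pixels), "D" ([k1, k2, p1, p2, k3] as OpenCV has them; the pictures are not rectified), "position" and "orientation" of the camera in the world. Camera axes: x right, y up, looking along -z (the intrinsics and any distortion apply to the point x, -y, -z); pixel columns grow to the right and rows downward; lengths in mm; the calibration is good to about 2 mm. A picture is of the moment at which its call begins. get_calibration takes no time and is no camera call.
- job_done(): hands the job in; it is judged then, once.
The state is a dict: "t": time; "joints": joint angles; "qvel": joint speeds; "tau": joint torques, N m; "eef_pos": TCP position; "tcp_rot": TCP orientation; "ft_force": force on the tool from outside, world axes, zero at the start; "moment": the same for the moment, N m; "opening": opening from 0.0 (shut) to 1.0 (fully open); "grip_force": force on a finger pad.
Only numpy, scipy, OpenCV 4.12 (cv2) and the standard library are available. Lean on these libraries where they do the work, as an engineer would, in place of code of your own. Each camera call takes 0.05 s, during which the arm holds its last target. There are 200 camera calls.

TASK

Get the table caddy ready for lunch: turn its little brass tab aside, lift out the clear cover and lay it flat on the middle of the round board. Then stand the dark wooden pepper mill, the salt shaker and the crispbread carton upright in the caddy, each in the well made to fit it. Leave the two spice jars and the green-capped seasoning bottle standing where they are.

Things in the scene. Friction and masses are not known exactly. Their poses are not given: they have to be found in the camera images.
- tab_grip (a point): Brass swing tab (turn button) at the +y end of the caddy's rim. Point: on its upright pivot, 70 mm above worktop. Its axes turn with it: long arm, 30 mm, to -y; thumb rib to pinch, 8 mm wide (x), along y from -24 to +12 mm, top 7 mm above the point, foot 8 mm below. Its y parallel to the caddy's: arm holds the cover down; 65 degrees off, either way: clear. Stays put; stops at 100 degrees.
- caddy: Fixed oak table caddy, 104 (x) by 290 mm (y), rim 58 mm high, low pulls 22 mm beyond its ends. Origin: centre of underside, z up. Three wells on x = 0, floor at z = 8 mm, mouth at z = 50: round 60 mm wide at y = -103 (salt shaker); round 74 mm at y = -22 (pepper mill); rectangular 61 (x) by 78 mm (y) at y = +68 (carton). The rim, 8 mm above the mouths, frames the cover's 86 by 254 mm recess.
- cover: Loose clear acrylic cover plate, 80 (x) by 248 mm (y), 6 mm thick, 0.2 kg, lying in the caddy's recess over the wells with 3 mm play all round. Origin: centre of underside, z up. Arched steel bar handle on its centre: bar 10 mm thick (x), 60 mm long (along y), its top 33 mm above the origin, open below the bar. At the start the tab holds it in.
- round_board: Round oak bread board, fixed, about 310 mm across, 20 mm thick. Origin: centre of its underside, z up. The cover's place.
- pepper_mill: Dark wooden pepper mill, 58 mm across, 170 mm high, standing. Origin: centre of its underside, z up. Its head, 48 mm across, reaches from 123 to 159 mm height, with a small metal knob on top to 170 mm. Belongs in the caddy.
- salt_shaker: Salt shaker, clear below with white-grey salt and a grey domed top, 44 mm across (up to 70 mm height, narrower above), 90 mm high, standing. Origin: centre of its underside, z up. Belongs in the caddy.
- kraft_box: Small brown card carton of crispbread, 45 mm (x) by 62 mm (y), stiff up to 118 mm height, with a pale paper flap standing out of its top to 158 mm. Origin: centre of its underside, z up. Belongs in the caddy, its wide side along the caddy's length.
- spice_0: Spice jar with gold cap and pale yellow-brown contents, 42 mm across, 96 mm high. Origin: centre of its underside. Does not belong: leave it.
- spice_1: Spice jar with gold cap, dark blue label and grey-black contents, 42 mm across, 96 mm high. Origin: centre of its underside. Does not belong: leave it.
- seasoning_bottle: White squeezy seasoning bottle with a pointed green cap, 56 mm across, 158 mm high. Origin: centre of its underside. Does not belong: leave it.
Mind the look-alikes: they are no part of the job. Leave any pink look-alike of the spice_0 alone.

How it is judged (in metres and radians):
On the way, in this order (a step that is already met when the one before it is completed fails the run):
1. the tab is turned clear of the cover (65 degrees or more) (angle between the y axis of tab_grip and the y axis of caddy, either way round above 1.1 rad), for 0.1 s.
2. the cover lies flat on the round board (horizontal distance between cover and round_board below 0.06 m and z of cover in the frame of round_board between 0.014 and 0.027 m and angle between cover's own z axis and vertical below 0.08 rad and linear speed of cover below 0.02 m/s), for 0.2 s.
At the end, for the whole second after the job is handed in: The cover lies flat on the round board, its centre within 60 mm of the board's; the pepper mill, the salt shaker and the carton each stand upright (within 7 degrees) on the floor of their own well, at rest; both spice jars and the seasoning bottle still stand within 30 mm of where they were (all of step 2 and x of pepper_mill in the frame of caddy between -0.014 and 0.014 m and y of pepper_mill in the frame of caddy between -0.036 and -0.008 m and z of pepper_mill in the frame of caddy between 0 and 0.014 m and angle between each of pepper_mill, salt_shaker, kraft_box, spice_0, spice_1, seasoning_bottle's own z axis and vertical below 0.12 rad and linear speed of each of pepper_mill, salt_shaker, kraft_box below 0.02 m/s and x of salt_shaker in the frame of caddy between -0.014 and 0.014 m and y of salt_shaker in the frame of caddy between -0.117 and -0.089 m and z of salt_shaker in the frame of caddy between 0 and 0.014 m and x of kraft_box in the frame of caddy between -0.014 and 0.014 m and y of kraft_box in the frame of caddy between 0.054 and 0.082 m and z of kraft_box in the frame of caddy between 0 and 0.014 m and distance of each of spice_0, spice_1, seasoning_bottle from where it was at the start of the episode below 0.03 m); the robot touches nothing.
It fails at once if a spice jar or the seasoning bottle is carried off (more than 50 mm) or knocked over (distance of any of spice_0, spice_1, seasoning_bottle from where it was at the start of the episode above 0.05 m or angle between any of spice_0, spice_1, seasoning_bottle's own z axis and vertical above 0.5 rad).
It also fails if it takes over 144 s, if anything falls off the work surface, if the arm or the gripper's body presses on something with over 40 N, if the wrist force passes 120 N, or if a joint passes its speed limit or range.

## Working session

There is one attempt and no reset: what is moved stays moved. The work goes in short steps, Python scripts to look and compute and a tool call to move; the robot and the scene stay as the last step left them, time stands still between calls to the robot, and variables do not carry over. Pictures are saved under pics/ and viewed, at most 17 in all, crops included, and the job is handed in when it is done.

Besides the shell and the picture viewer there is one more tool, called after "Emit:" as name(argument=value, ...), one argument or row to a line, values as JSON. arm_command: Moves the arm, as the interface text tells. Its arguments: {"type":"object","properties":{"rows":{"type":"array","items":{"type":"array","items":{"type":"array","items":{"type":"number","minimum":-1,"maximum":1}}}}},"required":["rows"]}

```bash
mkdir -p pics; ls; cat > h.py <<'E'
from cell import *
import numpy as np, cv2
from scipy.spatial.transform import Rotation as R
def pts(name,depth,cal=None):
    c=cal or get_calibration(name);K=np.array(c["camera_matrix"],float);D=np.array(c["D"],float)
    h,w=depth.shape;u,v=np.meshgrid(np.arange(w),np.arange(h))
    n=cv2.undistortPoints(np.stack([u,v],-1).reshape(-1,1,2).astype(np.float64),K,D).reshape(h,w,2)
    p=np.stack([n[...,0]*depth,-n[...,1]*depth,-depth],-1)
    o=c["orientation"];Rm=R.from_euler('xyz',o).as_matrix() if np.size(o)==3 else np.array(o)
    P=p@Rm.T+np.array(c["position"]);P[depth<=0]=np.nan
    return P
def snap(name,f=None):
    im,d=read_camera(name)
    if f: cv2.imwrite(f,im[...,::-1])
    return im,d,pts(name,d)
E
python3 - <<'E'
from h import *
for n in("top","side"):
    c=get_calibration(n);print(c)
    im,d,P=snap(n);np.savez(n+"0.npz",im=im,d=d,P=P)
    cv2.imwrite(f"pics/{n}0.png",cv2.resize(im[...,::-1],(800,600)))
print(state())
E
```

```text
pics
{'camera_matrix': array([[384.6881    ,   0.        , 260.05329075],
       [  0.        , 384.6881    , 191.36373016],
       [  0.        ,   0.        ,   1.        ]]), 'D': array([-0.09771274,  0.        ,  0.        ,  0.        ,  0.        ]), 'position': array([ 266.84734909,   62.02276656, 1217.58840227]), 'orientation': array([ 0.23242024,  0.00201764, -1.51263472])}
{'camera_matrix': array([[488.96920556,   0.        , 248.70536446],
       [  0.        , 488.96920556, 195.11504143],
       [  0.        ,   0.        ,   1.        ]]), 'D': array([0.04994447, 0.        , 0.        , 0.        , 0.        ]), 'position': array([ 224.96300427,  633.07854048, 1240.37210399]), 'orientation': array([ 0.50117231, -0.00745988, -2.6174892 ])}
{'t': 0.1, 'joints': array([-1.34157862e+00,  4.91456957e-01,  1.55935243e+00,  1.31047769e-05,
        1.09170164e+00, -1.05581399e-01]), 'qvel': array([-0.00191853, -0.00309242, -0.00099383, -0.00109546, -0.00129098,
        0.00044237]), 'tau': array([ 2.52000282e-03, -6.13621759e+01, -2.58606023e+01,  6.93783048e-02,
        4.70138923e-02, -7.53626477e-05]), 'eef_pos': array([ 205.38993745, -590.26229022,  404.25882529]), 'tcp_rot': array([-3.14068061e+00, -1.08342608e-04,  3.34793014e-01]), 'ft_force': array([-0.29499513,  0.3534858 ,  0.30350006]), 'moment': array([ 0.03954555, -0.02821362,  0.00376288]), 'grip_force': 0.0, 'opening': 0.9988526738778345}
```

View pics/top0.png

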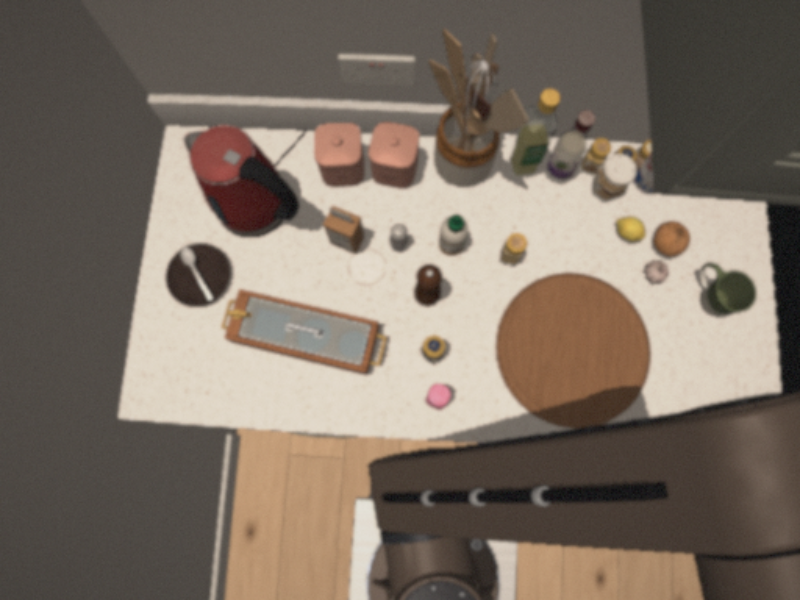

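View pics/side0.png

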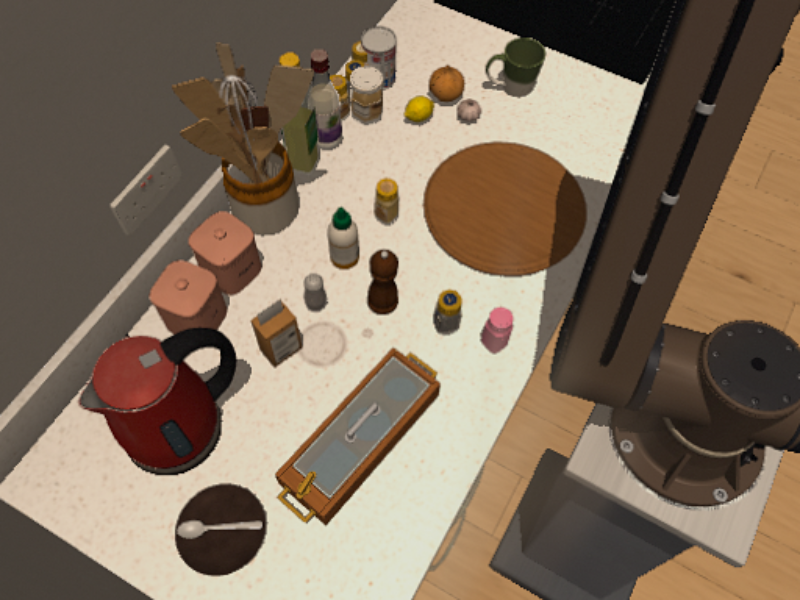

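Top view (800-px scale): caddy at (305,330) with the tab at its left end (238,313), board (573,348), mill (428,283), salt (400,236), carton (344,230), and keep-off items at (455,233), (515,247), (434,347) and pink (439,395). The side view agrees.

```bash
cat > m.py <<'E'
from h import *
def near(P,u,v,s,r,zlo,zhi):
    # seed pixel in 800x600 image, region r px radius (native)
    h,w=P.shape[:2];U,V=np.meshgrid(np.arange(w),np.arange(h))
    m=(np.hypot(U-u*.64,V-v*.64)<r)&(P[...,2]>zlo)&(P[...,2]<zhi)
    return P[m]
def circ(p):
    A=np.c_[2*p[:,:2],np.ones(len(p))];s=np.linalg.lstsq(A,(p[:,:2]**2).sum(1),rcond=None)[0]
    return s[:2],np.sqrt(s[2]+s[:2]@s[:2])
E
python3 - <<'E'
from m import *
T=np.load("top0.npz")["P"];S=np.load("side0.npz")["P"]
np.set_printoptions(precision=1,suppress=True)
def fitc(p,r):
    from scipy.optimize import least_squares
    return least_squares(lambda c:np.hypot(*(p[:,:2]-c).T)-r,p[:,:2].mean(0)+[15,0],loss='soft_l1').x
seeds=dict(mill=((428,283),(383,282)),salt=((400,236),(314,292)),box=((344,230),(277,333)),seas=((455,233),(343,238)),sp0=((515,247),(387,200)),sp1=((434,347),(449,310)),pink=((439,395),(498,328)))
for n,(a,b) in seeds.items():
  for nm,P,s in(("top",T,a),("side",S,b)):
    p=near(P,*s,0,28 ,8,190)
    # keep largest cluster near median
    md=np.median(p,0);p=p[np.hypot(*(p[:,:2]-md[:2]).T)<60]
    zt=np.percentile(p[:,2],98);q=p[p[:,2]>zt-8]
    c,r=cv2.minEnclosingCircle(q[:,:2].astype(np.float32))
    print(n,nm,len(p),"med",md,"ztop",zt,"topcentroid",q[:,:2].mean(0),"mec",np.array(c),r)
for nm,P,s in(("top",T,(573,348)),("side",S,(505,207))):
    p=near(P,*s,0,60,10,30);c,r=cv2.minEnclosingCircle(p[:,:2].astype(np.float32));print("board",nm,np.array(c),r,np.median(p[:,2]))
for nm,P,s in(("top",T,(305,331)),("side",S,(360,435))):
  for zl,zh in((40,75),(53,63),(75,100)):
    p=near(P,*s,0,70,zl,zh);
    if len(p)<5: continue
    rc=cv2.minAreaRect(p[:,:2].astype(np.float32));print("caddy",nm,zl,zh,len(p),rc,p.mean(0),cv2.fitLine(p[:,:2].astype(np.float32),cv2.DIST_L2,0,.01,.01).ravel())
for nm,P in(("top",T),("side",S)):
    m=(abs(P[...,2])<6);print(nm,"table z",np.nanmedian(P[m][:,2]),np.std(P[m][:,2]))
E
```

```text
mill top 404 med [559.3  36.5 118.4] ztop 167.47880044557533 topcentroid [565.5  37.7] mec [565.5  38.2] 13.059146881103516
mill side 677 med [563.6  54.3  80.6] ztop 164.04924471460583 topcentroid [568.   43.9] mec [568.5  43.5] 17.606517791748047
salt top 190 med [664.6 101.2  76.6] ztop 91.01677585985897 topcentroid [672.7 102.4] mec [673.4 102.3] 16.30852699279785
salt side 293 med [668.2 119.3  75. ] ztop 91.18817252485749 topcentroid [672.7 106.6] mec [672.1 105.5] 16.283161163330078
box top 558 med [665.4 209.8 114.9] ztop 152.62022137023067 topcentroid [679.2 214. ] mec [679.5 214.5] 21.757999420166016
box side 875 med [666.7 225.2 104.4] ztop 154.45958783813228 topcentroid [680.5 216.9] mec [679.2 217.6] 22.453550338745117
seas top 375 med [663.9  -1.2 105.8] ztop 157.135240342899 topcentroid [678.7  -4.3] mec [679.5  -4.6] 7.763844966888428
seas side 620 med [668.3  11.3  99.1] ztop 156.92303939376248 topcentroid [679.8  -2.2] mec [679.3  -3.8] 8.661298751831055
sp0 top 276 med [ 645.6 -128.7   72.6] ztop 100.14367514389983 topcentroid [ 659.3 -129.2] mec [ 659.3 -129.1] 20
[... 1164 characters left out ...]
3691406, 228.7470245361328), 74.02472686767578) [536.1 276.1  83.2] [  0.9  -0.5 536.1 276.1]
caddy side 40 75 4504 ((469.95440673828125, 287.778076171875), (293.4354553222656, 106.1827621459961), 79.82442474365234) [468.4 293.6  56.2] [  0.2   1.  468.4 293.6]
caddy side 53 63 3789 ((469.8577880859375, 287.7691345214844), (293.4922180175781, 105.52994537353516), 79.90440368652344) [470.  293.8  57.1] [  0.2   1.  470.  293.8]
caddy side 75 100 155 ((479.78338623046875, 336.716552734375), (184.19549560546875, 11.396072387695312), 80.13532257080078) [475.9 320.9  80.4] [  0.2   1.  475.9 320.9]
top table z 0.4025779393259654 2.3914614452568577
side table z 0.7050743508882533 2.515335836949257
```

```bash
python3 - <<'E'
from m import *
from scipy.optimize import least_squares
np.set_printoptions(precision=1,suppress=True)
T=np.load("top0.npz")["P"];S=np.load("side0.npz")["P"]
th=np.radians(-10);ex=np.array([np.cos(th),np.sin(th)]);ey=np.array([-np.sin(th),np.cos(th)]);c0=np.array([470,286.])
for nm,P in(("top",T),("side",S)):
    q=P.reshape(-1,3);q=q[~np.isnan(q[:,0])];x=(q[:,:2]-c0)@ex;y=(q[:,:2]-c0)@ey
    m=(abs(x)<70)&(abs(y)<165)&(q[:,2]>50)&(q[:,2]<63);r=cv2.minAreaRect(q[m][:,:2].astype(np.float32));print(nm,"rim",r)
    h=(abs(x)<20)&(abs(y)<45)&(q[:,2]>74)&(q[:,2]<95);r=cv2.minAreaRect(q[h][:,:2].astype(np.float32));print("handle",h.sum(),r,np.median(q[h][:,2]))
    h=(abs(x)<40)&(y>95)&(y<165)&(q[:,2]>66)&(q[:,2]<95);print("tab",h.sum(),cv2.minAreaRect(q[h][:,:2].astype(np.float32)),"caddy xy",x[h].min(),x[h].max(),y[h].min(),y[h].max(),np.percentile(q[h][:,2],[5,50,95]))
    # board
    b=(np.hypot(q[:,0]-469,q[:,1]+264)<185)&(q[:,2]>13)&(q[:,2]<27)
    hull=cv2.convexHull(q[b][:,:2].astype(np.float32))[:,0];f=least_squares(lambda p:np.hypot(hull[:,0]-p[0],hull[:,1]-p[1])-p[2],[469,-264,155],loss='soft_l1',f_scale=3).x;print("board",f)
    # box
    b=(np.hypot(q[:,0]-675,q[:,1]-214)<60)
    for zl,zh in((110,124),(130,165)):
        k=q[b&(q[:,2]>zl)&(q[:,2]<zh)];print("box",zl,len(k),cv2.minAreaRect(k[:,:2].astype(np.float32)),np.percentile(k[:,2],[50,98]))
    k=q[(q[:,2]>120)&(q[:,0]>600)&(q[:,1]>100)&(q[:,1]<550)&(q[:,0]<840)];k=k[np.hypot(k[:,0]-675,k[:,1]-214)>60]
    print("kettle/canisters",k[:,:3].min(0),k.max(0), "hi y<", k[k[:,0]<780][:,1].min() if (k[:,0]<780).any() else None)
E
python3 - <<'E'
import cv2
a=cv2.imread('pics/side0.png')
b=a[285:545,215:475];cv2.imwrite('pics/c0.png',cv2.resize(b,None,fx=2.3,fy=2.3,interpolation=cv2.INTER_CUBIC))
E
```

```text
top rim ((467.63812255859375, 285.26885986328125), (292.6855773925781, 105.01542663574219), 80.18263244628906)
handle 73 ((466.58984375, 276.7664794921875), (66.49066925048828, 10.018478393554688), 80.89990234375) 81.88563170644898
tab 37 ((490.35491943359375, 408.3600158691406), (33.453243255615234, 8.841909408569336), 87.17089080810547) caddy xy -7.165914738470485 4.466780745434139 107.46814249800111 140.4461739053832 [68.4 76.6 80.4]
board [ 468.8 -264.   159.4]
box 110 251 ((676.990966796875, 214.3323211669922), (63.897796630859375, 46.49894714355469), 67.83370971679688) [117.9 122.3]
box 130 49 ((679.4895629882812, 214.08975219726562), (44.14547348022461, 2.971651792526245), 68.05474853515625) [146.5 159.9]
kettle/canisters [675.7 106.7 120.1] [839.5 504.1 255.1] hi y< 297.34987225401045
side rim ((469.95440673828125, 287.778076171875), (293.4354553222656, 106.1827621459961), 79.82442474365234)
handle 107 ((469.5024719238281, 280.2429504394531), (69.49287414550781, 10.510814666748047), 78.95306396484375) 81.3554429130727
tab 69 ((493.426025390625, 412.1466979980469), (39.43385314941406, 11.138723373413086), 85.77630615234375) caddy xy -5.298260736648568 6.385543238482926 108.46731699307323 147.76611675741012 [66.9 76.4 81. ]
board [ 469.7 -262.3  160.9]
box 110 296 ((675.900390625, 217.83055114746094), (63.70260238647461, 46.63551330566406), 65.12706756591797) [118.  123.3]
box 130 97 ((680.2669067382812, 216.97230529785156), (45.29913330078125, 5.3476762771606445), 69.43370819091797) [146.2 158.8]
kettle/canisters [672.3 100.9 120. ] [840.  506.2 254. ] hi y< 301.5350805274801
```

View pics/c0.png

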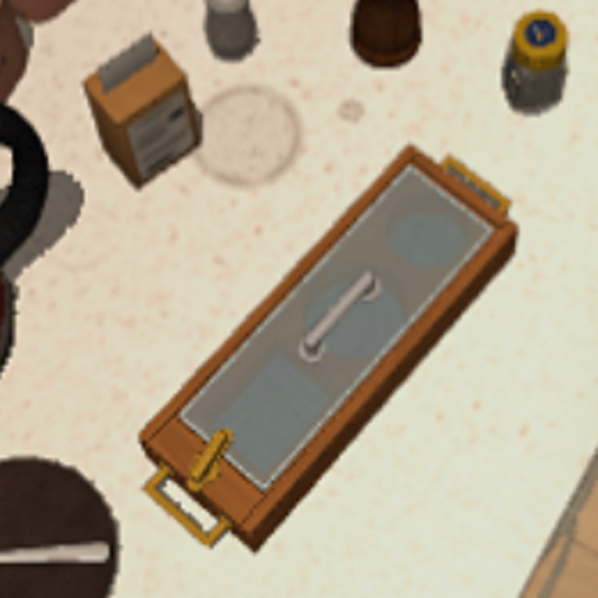

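Crop: tab at (210,460) lies over the cover edge, tilted a few degrees to the caddy axis; bar handle spans (308,348)–(375,283). Caddy centre ≈ (469,286.5), yaw −10°; pivot ≈ (492,416.5).

```bash
cat > plan.py <<'E'
from h import *
import sys
def rot(psi): return R.from_euler('xyz',[np.pi,0,np.radians(psi)])
def plan(wps):
    """wps: (x,y,z,yaw_deg,opening_mm) of grasp point; prints shift/turn per call"""
    s=state();p=s["eef_pos"];q=R.from_euler('xyz',s["tcp_rot"])
    g=p+q.apply([0,0,171]);print("t",round(s["t"],2),"grasp",g.round(1),"yaw",np.degrees(s["tcp_rot"])[2].round(1),"j",np.degrees(s["joints"]).round(0),"open",round(s["opening"]*95,1),"grip",round(s["grip_force"],1),"F",s["ft_force"].round(1))
    for x,y,z,psi,o in wps:
        q1=rot(psi);p1=np.array([x,y,z])-q1.apply([0,0,171])
        d=q.inv().apply(p1-p)/150;rv=np.degrees((q.inv()*q1).as_rotvec())/360
        n=max(np.linalg.norm(d)*150/41.7,np.linalg.norm(rv)*360/7.16)
        print((x,y,z,psi),"row",d.round(3).tolist()+rv.round(4).tolist()+[round(o/47.5-1,2)],"minrows",round(n,1),"" if abs(d).max()<=1 else "TOO FAR","j1",np.degrees(np.arctan2(y,x)).round(),"j6",round(np.degrees(np.arctan2(y,x))+90-psi),"r",np.hypot(x,y).round())
        p,q=p1,q1
if __name__=="__main__": plan(eval(sys.argv[1]))
E
python3 - <<'E'
import numpy as np
for n in("top0","side0"):
    P=np.load(n+".npz")["P"].reshape(-1,3)
    k=P[(P[:,0]>690)&(P[:,0]<880)&(P[:,1]>90)&(P[:,1]<250)&(P[:,2]>60)];k=k[np.hypot(k[:,0]-677,k[:,1]-216)>55]
    for y in range(90,250,20):
        a=k[abs(k[:,1]-y-10)<10]
        if len(a):print(n,y,"xmin",a[:,0].min().round(),"zmax",a[:,2].max().round())
E
python3 plan.py "[(270,-430,245,20,95),(370,-300,245,10,95),(460,-160,245,10,95),(500,-20,245,30,95),(500,120,245,50,95),(500,260,245,70,95),(493,390,245,86,95)]"
```

```text
top0 90 xmin 800.0 zmax 121.0
top0 110 xmin 800.0 zmax 131.0
top0 130 xmin 802.0 zmax 124.0
top0 150 xmin 807.0 zmax 119.0
top0 170 xmin 820.0 zmax 114.0
top0 190 xmin 801.0 zmax 120.0
top0 210 xmin 798.0 zmax 128.0
top0 230 xmin 795.0 zmax 131.0
side0 90 xmin 690.0 zmax 122.0
side0 110 xmin 800.0 zmax 135.0
side0 130 xmin 801.0 zmax 131.0
side0 150 xmin 805.0 zmax 122.0
side0 170 xmin 814.0 zmax 118.0
side0 190 xmin 802.0 zmax 118.0
side0 210 xmin 798.0 zmax 123.0
side0 230 xmin 796.0 zmax 131.0
t 0.1 grasp [ 205.4 -590.1  233.3] yaw 19.2 j [-77.  28.  89.   0.  63.  -6.] open 94.9 grip 0.0 F [-0.3  0.4  0.3]
(270, -430, 245, 20) row [0.758, -0.868, -0.077, -0.0001, -0.0, -0.0023, 1.0] minrows 4.2  j1 -58.0 j6 12 r 508.0
(370, -300, 245, 10) row [0.923, -0.586, -0.0, -0.0, -0.0, 0.0278, 1.0] minrows 3.9  j1 -39.0 j6 41 r 476.0
(460, -160, 245, 10) row [0.753, -0.815, -0.0, 0.0, 0.0, 0.0, 1.0] minrows 4.0  j1 -19.0 j6 61 r 487.0
(500, -20, 245, 30) row [0.425, -0.873, -0.0, -0.0, 0.0, -0.0556, 1.0] minrows 3.5  j1 -2.0 j6 58 r 500.0
(500, 120, 245, 50) row [0.467, -0.808, -0.0, 0.0, 0.0, -0.0556, 1.0] minrows 3.4  j1 13.0 j6 53 r 514.0
(500, 260, 245, 70) row [0.715, -0.6, -0.0, 0.0, 0.0, -0.0556, 1.0] minrows 3.4  j1 27.0 j6 47 r 564.0
(493, 390, 245, 86) row [0.798, -0.34, -0.0, 0.0, 0.0, -0.0444, 1.0] minrows 3.1  j1 38.0 j6 42 r 629.0
```

Emit:
arm_command(
  rows=[
    [[0.758,-0.868,-0.077,0,0,-0.0023,1],[0.758,-0.868,-0.077,0,0,-0.0023,1],[0.758,-0.868,-0.077,0,0,-0.0023,1],[0.758,-0.868,-0.077,0,0,-0.0023,1],[0.758,-0.868,-0.077,0,0,-0.0023,1]],
  ],
)

```text
t: 0.52
eef_pos: [271.2, -425.3, 416.6]
tcp_rot: [-3.14, -0.0, 0.351]
ft_force: [1.0, -0.3, 0.7]
opening: 0.999
grip_force: 0.0
```

Emit:
arm_command(
  rows=[
    [[0.923,-0.586,0,0,0,0.0278,1],[0.923,-0.586,0,0,0,0.0278,1],[0.923,-0.586,0,0,0,0.0278,1],[0.923,-0.586,0,0,0,0.0278,1],[0.923,-0.586,0,0,0,0.0278,1]],
  ],
)

```text
t: 0.93
eef_pos: [372.6, -295.6, 416.3]
tcp_rot: [-3.141, -0.0, 0.179]
ft_force: [-0.3, -1.2, -0.4]
opening: 1.004
grip_force: 0.0
```

Emit:
arm_command(
  rows=[
    [[0.753,-0.815,0,0,0,0,1],[0.753,-0.815,0,0,0,0,1],[0.753,-0.815,0,0,0,0,1],[0.753,-0.815,0,0,0,0,1],[0.753,-0.815,0,0,0,0,1]],
  ],
)

```text
t: 1.35
eef_pos: [462.3, -155.5, 416.2]
tcp_rot: [-3.141, -0.001, 0.179]
ft_force: [-0.7, -0.8, 0.3]
opening: 1.004
grip_force: 0.0
```

Emit:
arm_command(
  rows=[
    [[0.425,-0.873,0,0,0,-0.0556,1],[0.425,-0.873,0,0,0,-0.0556,1],[0.425,-0.873,0,0,0,-0.0556,1],[0.425,-0.873,0,0,0,-0.0556,1],[0.425,-0.873,0,0,0,-0.0556,1]],
  ],
)

```text
t: 1.77
eef_pos: [500.7, -17.2, 416.1]
tcp_rot: [-3.141, -0.0, 0.528]
ft_force: [0.2, -1.1, -0.2]
opening: 0.998
grip_force: 0.0
```

Emit:
arm_command(
  rows=[
    [[0.467,-0.808,0,0,0,-0.0556,1],[0.467,-0.808,0,0,0,-0.0556,1],[0.467,-0.808,0,0,0,-0.0556,1],[0.467,-0.808,0,0,0,-0.0556,1],[0.467,-0.808,0,0,0,-0.0556,1]],
  ],
)

```text
t: 2.18
eef_pos: [500.0, 121.8, 416.0]
tcp_rot: [-3.141, 0.0, 0.876]
ft_force: [0.7, -0.8, -0.5]
opening: 1.003
grip_force: 0.0
```

Emit:
arm_command(
  rows=[
    [[0.715,-0.6,0,0,0,-0.0556,1],[0.715,-0.6,0,0,0,-0.0556,1],[0.715,-0.6,0,0,0,-0.0556,1],[0.715,-0.6,0,0,0,-0.0556,1],[0.715,-0.6,0,0,0,-0.0556,1]],
  ],
)

```text
t: 2.6
eef_pos: [500.4, 261.2, 415.8]
tcp_rot: [-3.141, 0.0, 1.224]
ft_force: [0.4, -0.6, -0.5]
opening: 0.998
grip_force: 0.0
```

Emit:
arm_command(
  rows=[
    [[0.798,-0.34,0,0,0,-0.0444,0.2],[0.798,-0.34,0,0,0,-0.0444,0.2],[0.798,-0.34,0,0,0,-0.0444,0.2],[0.798,-0.34,0,0,0,-0.0444,0.2],[0.798,-0.34,0,0,0,-0.0444,0.2]],
  ],
)

```text
t: 3.02
eef_pos: [493.5, 389.9, 415.5]
tcp_rot: [-3.141, 0.001, 1.502]
ft_force: [0.3, -0.4, 0.1]
opening: 0.708
grip_force: 0.0
```

```bash
python3 plan.py "[(492,416.5,140,86,50),(492,416.5,86,86,50)]"
```

```text
t 3.02 grasp [493.4 389.7 244.5] yaw 86.0 j [32. 28. 88. -0. 64. 36.] open 67.2 grip 0.0 F [ 0.3 -0.4  0.1]
(492, 416.5, 140, 86) row [0.177, -0.022, 0.697, -0.0001, 0.0001, 0.0001, 0.05] minrows 2.6  j1 40.0 j6 44 r 645.0
(492, 416.5, 86, 86) row [0.0, -0.0, 0.36, 0.0, 0.0, 0.0, 0.05] minrows 1.3  j1 40.0 j6 44 r 645.0
```

Emit:
arm_command(
  rows=[
    [[0.177,-0.022,0.697,0,0,0,0],[0.177,-0.022,0.697,0,0,0,0],[0.177,-0.022,0.697,0,0,0,0],[0.177,-0.022,0.697,0,0,0,0],[0.177,-0.022,0.697,0,0,0,0],[0.177,-0.022,0.697,0,0,0,0]],
  ],
)

```text
t: 3.52
eef_pos: [492.5, 415.2, 313.5]
tcp_rot: [3.14, -0.001, 1.5]
ft_force: [0.0, 0.2, 0.9]
opening: 0.503
grip_force: 0.0
```

Emit:
arm_command(
  rows=[
    [[0,0,0.1,0,0,0,0],[0,0,0.2,0,0,0,0],[0,0,0.28,0,0,0,0],[0,0,0.34,0,0,0,0],[0,0,0.373,0,0,0,0],[0,0,0.373,0,0,0,0],[0,0,0.373,0,0,0,0]],
  ],
)

```text
t: 4.1
eef_pos: [491.6, 416.6, 256.2]
tcp_rot: [3.141, -0.0, 1.501]
ft_force: [-0.0, -1.3, 0.5]
opening: 0.5
grip_force: 0.0
```

```bash
python3 - <<'E'
from h import *
im,d,P=snap("side")
o=im[290:370,150:270,::-1];cv2.imwrite("pics/c1.png",cv2.resize(o,None,fx=6,fy=6,interpolation=cv2.INTER_CUBIC))
E
python3 plan.py "[]"
```

```text
t 4.15 grasp [491.7 416.8  85.4] yaw 86.0 j [34. 39. 94. -0. 47. 38.] open 47.7 grip 0.0 F [-0.4 -0.2 -0.1]
```

View pics/c1.png

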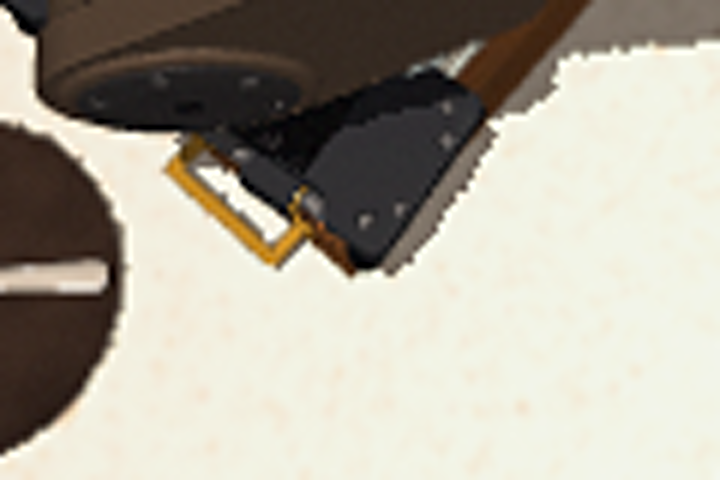

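The gripper hides the tab, with no contact visible. I'll close and check the opening.

Emit:
arm_command(
  rows=[
    [[0,0,0.01,0,0,0,-1],[0,0,0.01,0,0,0,-1],[0,0,0.01,0,0,0,-1],[0,0,0.01,0,0,0,-1],[0,0,0.01,0,0,0,-1],[0,0,0.01,0,0,0,-1],[0,0,0.01,0,0,0,-1],[0,0,0.01,0,0,0,-1]],
  ],
)

```text
t: 4.82
eef_pos: [490.9, 416.9, 254.3]
tcp_rot: [-3.14, 0.0, 1.502]
ft_force: [-3.5, 2.7, 2.1]
opening: 0.085
grip_force: 30.0
```

```bash
python3 plan.py "[]"; python3 -c "
from h import *;print(state()['moment'])"
```

```text
t 4.82 grasp [490.7 416.9  83.3] yaw 86.0 j [34. 39. 94.  0. 47. 38.] open 8.1 grip 30.0 F [-3.5  2.7  2.1]
[0.3505725 0.7075935 0.0102855]
```

Emit:
arm_command(
  rows=[
    [[0,0,0,0,0,-0.011,-1],[0,0,0,0,0,-0.022,-1],[0,0,0,0,0,-0.033,-1],[0,0,0,0,0,-0.044,-1],[0,0,0,0,0,-0.055,-1],[0,0,0,0,0,-0.066,-1],[0,0,0,0,0,-0.077,-1],[0,0,0,0,0,-0.088,-1],[0,0,0,0,0,-0.099,-1],[0,0,0,0,0,-0.11,-1]],
  ],
)

```text
t: 5.65
eef_pos: [490.5, 416.9, 254.2]
tcp_rot: [-3.139, -0.001, 2.196]
ft_force: [-8.6, 1.4, 3.7]
opening: 0.078
grip_force: 30.0
```

Emit:
arm_command(
  rows=[
    [[0,0,0,0,0,-0.011,-1],[0,0,0,0,0,-0.022,-1],[0,0,0,0,0,-0.033,-1],[0,0,0,0,0,-0.044,-1],[0,0,0,0,0,-0.055,-1],[0,0,0,0,0,-0.066,-1],[0,0,0,0,0,-0.077,-1],[0,0,0,0,0,-0.088,-1],[0,0,0,0,0,-0.099,-1],[0,0,0,0,0,-0.107,-1]],
  ],
)

```text
t: 6.48
eef_pos: [490.4, 416.6, 254.2]
tcp_rot: [-3.139, -0.003, 2.869]
ft_force: [-8.7, -1.2, 6.2]
opening: 0.081
grip_force: 30.0
```

Emit:
arm_command(
  rows=[
    [[0,0,0,0,0,0,-1],[0,0,0,0,0,0,-1],[0,0,0,0,0,0,-0.6],[0,0,0,0,0,0,-0.5],[0,0,0,0,0,0,-0.5]],
  ],
)

```text
t: 6.9
eef_pos: [491.6, 416.7, 254.3]
tcp_rot: [3.141, 0.001, 2.865]
ft_force: [0.0, 0.3, -0.3]
opening: 0.225
grip_force: 0.0
```

Emit:
arm_command(
  rows=[
    [[0,0,-0.1,0,0,0,-0.5],[0,0,-0.3,0,0,0,0],[0,0,-0.6,0,0,0,0],[0,0,-0.6,0,0,0,0]],
  ],
)

```text
t: 7.23
eef_pos: [492.2, 417.1, 350.8]
tcp_rot: [3.135, 0.006, 2.865]
ft_force: [-0.2, -0.2, 0.6]
opening: 0.404
grip_force: 0.0
```

```bash
python3 plan.py "[(470,330,230,100,40),(469,282,130,80,40),(469,282,80,80,40)]"
```

```text
t 7.23 grasp [493.5 418.  179.8] yaw 164.1 j [ 34.  33.  90.  -0.  57. -40.] open 38.4 grip 0.0 F [-0.2 -0.2  0.6]
(470, 330, 230, 100) row [-0.018, -0.597, -0.339, 0.0015, 0.0002, 0.1782, -0.16] minrows 9.0  j1 35.0 j6 25 r 574.0
(469, 282, 130, 80) row [-0.314, -0.062, 0.667, 0.0, -0.0, 0.0556, -0.16] minrows 2.8  j1 31.0 j6 41 r 547.0
(469, 282, 80, 80) row [0.0, -0.0, 0.333, 0.0, 0.0, 0.0, -0.16] minrows 1.2  j1 31.0 j6 41 r 547.0
```

Emit:
arm_command(
  rows=[
    [[-0.018,-0.597,-0.339,0.0015,0,0.1782,0],[-0.018,-0.597,-0.339,0.0015,0,0.1782,0],[-0.018,-0.597,-0.339,0.0015,0,0.1782,0],[-0.018,-0.597,-0.339,0.0015,0,0.1782,0],[-0.018,-0.597,-0.339,0.0015,0,0.1782,0],[-0.018,-0.597,-0.339,0.0015,0,0.1782,0],[-0.018,-0.597,-0.339,0.0015,0,0.1782,0],[-0.018,-0.597,-0.339,0.0015,0,0.1782,0],[-0.018,-0.597,-0.339,0.0015,0,0.1782,0],[-0.018,-0.597,-0.339,0.0015,0,0.1782,0]],
  ],
)

```text
t: 8.07
eef_pos: [469.7, 329.7, 395.1]
tcp_rot: [-3.135, 0.005, 1.74]
ft_force: [-0.4, 0.6, 0.6]
opening: 0.497
grip_force: 0.0
```

Emit:
arm_command(
  rows=[
    [[-0.314,-0.062,0.667,0,0,0.0556,0],[-0.314,-0.062,0.667,0,0,0.0556,0],[-0.314,-0.062,0.667,0,0,0.0556,0],[-0.314,-0.062,0.667,0,0,0.0556,0],[-0.314,-0.062,0.667,0,0,0.0556,0],[-0.314,-0.062,0.667,0,0,0.0556,0]],
  ],
)

```text
t: 8.57
eef_pos: [468.6, 281.9, 296.8]
tcp_rot: [-3.138, 0.006, 1.401]
ft_force: [-0.3, 0.0, -0.5]
opening: 0.5
grip_force: 0.0
```

```bash
python3 plan.py "[(468.5,282,80,80,40)]"; python3 - <<'E'
from h import *
im,d,P=snap("side")
o=im[180:350,160:310,::-1];cv2.imwrite("pics/c2.png",cv2.resize(o,None,fx=3.5,fy=3.5,interpolation=cv2.INTER_CUBIC))
E
```

```text
t 8.57 grasp [467.8 281.  125.8] yaw 80.3 j [ 24.  30. 107.  -0.  44.  34.] open 47.5 grip 0.0 F [-0.3  0.  -0.5]
(468.5, 282, 80, 80) row [0.002, 0.001, 0.305, -0.0006, 0.0009, 0.0008, -0.16] minrows 1.1  j1 31.0 j6 41 r 547.0
```

View pics/c2.png

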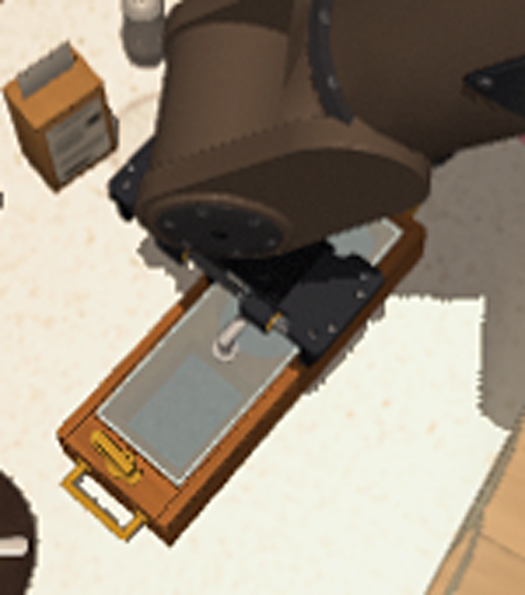

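The tab at (117,455) now lies along the rim, off the cover. The handle end at (225,345) lies between the fingers.

Emit:
arm_command(
  rows=[
    [[0.002,0.001,0.1,-0.0006,0.0009,0.0008,0],[0.002,0.001,0.2,-0.0006,0.0009,0.0008,0],[0.002,0.001,0.27,-0.0006,0.0009,0.0008,0],[0.002,0.001,0.305,-0.0006,0.0009,0.0008,0],[0.002,0.001,0.305,-0.0006,0.0009,0.0008,0],[0.002,0.001,0.305,-0.0006,0.0009,0.0008,0]],
  ],
)

```text
t: 9.12
eef_pos: [468.0, 281.5, 250.1]
tcp_rot: [-3.14, 0.001, 1.392]
ft_force: [-0.0, -0.1, 0.1]
opening: 0.497
grip_force: 0.0
```

Emit:
arm_command(
  rows=[
    [[0,0,0,0,0,0,-1],[0,0,0,0,0,0,-1],[0,0,0,0,0,0,-1],[0,0,0,0,0,0,-1],[0,0,0,0,0,0,-1],[0,0,0,0,0,0,-1],[0,0,0,0,0,0,-1],[0,0,0,0,0,0,-1]],
  ],
)

```text
t: 9.78
eef_pos: [467.8, 281.2, 249.6]
tcp_rot: [-3.14, 0.001, 1.391]
ft_force: [-0.5, 0.2, 1.6]
opening: 0.095
grip_force: 30.0
```

```bash
python3 plan.py "[(468.5,281,110,80,0),(480,260,235,70,0)]"
```

```text
t 9.78 grasp [467.5 281.   78.6] yaw 79.7 j [ 24.  34. 109.  -0.  38.  34.] open 9.0 grip 30.0 F [-0.5  0.2  1.6]
(468.5, 281, 110, 80) row [-0.001, 0.004, -0.209, -0.0003, 0.0002, -0.0008, -1.0] minrows 0.8  j1 31.0 j6 41 r 546.0
(480, 260, 235, 70) row [-0.125, 0.1, -0.833, 0.0, -0.0, 0.0278, -1.0] minrows 3.1  j1 28.0 j6 48 r 546.0
```

Emit:
arm_command(
  rows=[
    [[0,0,-0.04,0,0,0,-1],[0,0,-0.1,0,0,0,-1],[0,0,-0.16,0,0,0,-1],[0,0,-0.22,0,0,0,-1],[0,0,-0.22,0,0,0,-1],[0,0,-0.22,0,0,0,-1]],
  ],
)

```text
t: 10.28
eef_pos: [467.9, 281.2, 283.4]
tcp_rot: [-3.141, 0.001, 1.391]
ft_force: [-0.4, -0.3, -2.3]
opening: 0.094
grip_force: 30.0
```

Emit:
arm_command(
  rows=[
    [[0,0,-0.2,0,0,0,-1],[0,0,-0.4,0,0,0,-1],[0,0,-0.6,0,0,0,-1],[0,0,-0.8,0,0,0,-1],[0,0,-0.83,0,0,0,-1],[0,0,-0.83,0,0,0,-1]],
  ],
)

```text
t: 10.78
eef_pos: [468.0, 281.3, 408.5]
tcp_rot: [3.141, -0.0, 1.391]
ft_force: [0.1, -0.3, -2.9]
opening: 0.102
grip_force: 30.0
```

```bash
python3 plan.py "[(490,150,240,65,0),(490,20,240,50,0),(480,-120,240,35,0),(469,-263,200,20,0),(469,-263,70,20,0)]"; python3 - <<'E'
from h import *
im,d,P=snap("side","pics/s3.png")
E
```

```text
t 10.78 grasp [468.2 281.3 237.5] yaw 79.7 j [ 24.  21. 100.  -0.  58.  34.] open 9.7 grip 30.0 F [ 0.1 -0.3 -2.9]
(490, 150, 240, 65) row [-0.835, 0.301, -0.017, 0.0001, -0.0001, 0.0408, -1.0] minrows 3.2  j1 17.0 j6 42 r 512.0
(490, 20, 240, 50) row [-0.785, 0.366, 0.0, 0.0, -0.0, 0.0417, -1.0] minrows 3.1  j1 2.0 j6 42 r 490.0
(480, -120, 240, 35) row [-0.758, 0.549, 0.0, 0.0, -0.0, 0.0417, -1.0] minrows 3.4  j1 -14.0 j6 41 r 495.0
(469, -263, 200, 20) row [-0.607, 0.739, 0.267, 0.0, -0.0, 0.0417, -1.0] minrows 3.6  j1 -29.0 j6 41 r 538.0
(469, -263, 70, 20) row [0.0, -0.0, 0.867, 0.0, 0.0, 0.0, -1.0] minrows 3.1  j1 -29.0 j6 41 r 538.0
```

View pics/s3.png

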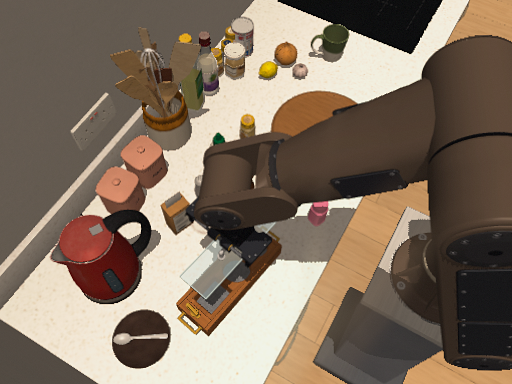

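The cover is held at (210,268), lifted clear and level. I'll carry it over to the board.

Emit:
arm_command(
  rows=[
    [[-0.2,0.075,-0.017,0,0,0.01,-1],[-0.4,0.15,-0.017,0,0,0.02,-1],[-0.6,0.22,-0.017,0,0,0.03,-1],[-0.8,0.29,-0.017,0,0,0.04,-1],[-0.835,0.301,-0.017,0,0,0.0408,-1]],
  ],
)

```text
t: 11.25
eef_pos: [490.5, 146.8, 407.7]
tcp_rot: [-3.138, 0.005, 1.129]
ft_force: [-0.3, 0.9, -2.0]
opening: 0.096
grip_force: 30.0
```

Emit:
arm_command(
  rows=[
    [[-0.2,0.09,0,0,0,0.01,-1],[-0.4,0.18,0,0,0,0.02,-1],[-0.6,0.27,0,0,0,0.03,-1],[-0.785,0.366,0,0,0,0.0417,-1],[-0.785,0.366,0,0,0,0.0417,-1]],
  ],
)

```text
t: 11.67
eef_pos: [490.3, 16.6, 408.2]
tcp_rot: [-3.139, 0.004, 0.866]
ft_force: [0.1, 0.5, -1.9]
opening: 0.098
grip_force: 30.0
```

Emit:
arm_command(
  rows=[
    [[-0.2,0.14,0,0,0,0.01,-1],[-0.4,0.28,0,0,0,0.02,-1],[-0.6,0.43,0,0,0,0.03,-1],[-0.758,0.549,0,0,0,0.0417,-1],[-0.758,0.549,0,0,0,0.0417,-1]],
  ],
)

```text
t: 12.08
eef_pos: [480.1, -123.4, 408.4]
tcp_rot: [-3.14, 0.004, 0.604]
ft_force: [0.2, -0.2, -1.9]
opening: 0.096
grip_force: 30.0
```

Emit:
arm_command(
  rows=[
    [[-0.15,0.18,0,0,0,0.01,-1],[-0.3,0.37,0.07,0,0,0.02,-1],[-0.46,0.55,0.14,0,0,0.03,-1],[-0.607,0.739,0.2,0,0,0.0417,-1],[-0.607,0.739,0.267,0,0,0.0417,-1],[-0.607,0.739,0.267,0,0,0.0417,-1]],
  ],
)

```text
t: 12.58
eef_pos: [468.7, -263.6, 366.9]
tcp_rot: [-3.137, 0.005, 0.347]
ft_force: [0.5, 1.2, -2.5]
opening: 0.096
grip_force: 30.0
```

Emit:
arm_command(
  rows=[
    [[0,0,0.2,0,0,0,-1],[0,0,0.4,0,0,0,-1],[0,0,0.6,0,0,0,-1],[0,0,0.8,0,0,0,-1],[0,0,0.867,0,0,0,-1],[0,0,0.867,0,0,0,-1]],
  ],
)

```text
t: 13.08
eef_pos: [468.8, -261.7, 238.1]
tcp_rot: [-3.138, 0.005, 0.351]
ft_force: [-0.5, 0.0, -0.7]
opening: 0.096
grip_force: 30.0
```

```bash
python3 plan.py "[(469,-263,50.5,20,0)]"
```

```text
t 13.08 grasp [ 467.8 -261.4   67.1] yaw 20.1 j [-36.  34. 110.  -0.  36.  34.] open 9.1 grip 30.0 F [-0.5  0.  -0.7]
(469, -263, 50.5, 20) row [-0.001, 0.009, 0.111, -0.0006, 0.0008, 0.0003, -1.0] minrows 0.4  j1 -29.0 j6 41 r 538.0
```

Emit:
arm_command(
  rows=[
    [[0,0.009,0.04,-0.0006,0.0008,0,-1],[0,0.009,0.08,-0.0006,0.0008,0,-1],[0,0.009,0.11,-0.0006,0.0008,0,-1],[0,0.009,0.115,-0.0006,0.0008,0,-1],[0,0.009,0.12,-0.0006,0.0008,0,-1],[0,0.009,0.12,-0.0006,0.0008,0,-1]],
  ],
)

```text
t: 13.58
eef_pos: [469.2, -264.5, 222.5]
tcp_rot: [3.137, -0.003, 0.348]
ft_force: [0.5, 0.1, -1.2]
opening: 0.094
grip_force: 30.0
```

```bash
python3 plan.py "[(469,-263,48.5,20,0)]"
```

```text
t 13.58 grasp [ 470.  -265.    51.5] yaw 20.0 j [-36.  36. 111.   0.  33.  34.] open 9.0 grip 30.0 F [ 0.5  0.1 -1.2]
(469, -263, 48.5, 20) row [0.002, -0.01, 0.02, 0.0007, -0.0005, -0.0001, -1.0] minrows 0.1  j1 -29.0 j6 41 r 538.0
```

Emit:
arm_command(
  rows=[
    [[0,0,0.01,0.0004,-0.0003,0,-1],[0,0,0.02,0.0004,-0.0003,0,-1],[0,0,0.02,0.0004,-0.0003,0,-1]],
  ],
)

```text
t: 13.83
eef_pos: [469.3, -264.5, 219.6]
tcp_rot: [3.139, -0.001, 0.349]
ft_force: [-1.7, 1.0, 3.3]
opening: 0.093
grip_force: 30.0
```

Emit:
arm_command(
  rows=[
    [[0,0,0,0,0,0,-0.7],[0,0,0,0,0,0,-0.6],[0,0,0,0,0,0,-0.4],[0,0,0,0,0,0,-0.2],[0,0,0,0,0,0,-0.1],[0,0,0,0,0,0,0]],
  ],
)

```text
t: 14.33
eef_pos: [469.2, -264.4, 219.1]
tcp_rot: [3.14, -0.001, 0.349]
ft_force: [-0.8, -0.1, 0.2]
opening: 0.425
grip_force: 0.0
```

Emit:
arm_command(
  rows=[
    [[0,0,-0.1,0,0,0,0],[0,0,-0.3,0,0,0,0.5],[0,0,-0.6,0,0,0,1],[0,0,-1,0,0,0,1],[0,0,-1,0,0,0,1],[0,0,-1,0,0,0,1]],
  ],
)

```text
t: 14.83
eef_pos: [469.3, -264.3, 374.0]
tcp_rot: [3.133, -0.005, 0.349]
ft_force: [1.1, -0.5, 0.8]
opening: 0.796
grip_force: 0.0
```

```bash
python3 plan.py "[(500,-130,240,20,95),(550,0,245,35,95),(610,110,245,50,95),(676.5,216,245,66.5,95),(676.5,216,140,66.5,95),(676.5,216,103,66.5,95)]"; python3 - <<'E'
from h import *
im,d,P=snap("side","pics/s4.png")
q=P.reshape(-1,3);q=q[(np.hypot(q[:,0]-469,q[:,1]+263)<140)]
print(np.percentile(q[(q[:,2]>10)&(q[:,2]<35)][:,2],[5,25,50,75,95]))
E
```

```text
t 14.83 grasp [ 470.6 -265.3  203. ] yaw 20.0 j [-36.  23. 104.  -0.  53.  34.] open 75.6 grip 0.0 F [ 1.1 -0.5  0.8]
(500, -130, 240, 20) row [0.5, -0.769, -0.25, 0.0013, -0.0008, -0.0001, 1.0] minrows 3.4  j1 -15.0 j6 55 r 517.0
(550, 0, 245, 35) row [0.61, -0.7, -0.033, 0.0, 0.0, -0.0417, 1.0] minrows 3.3  j1 0.0 j6 55 r 550.0
(610, 110, 245, 50) row [0.748, -0.371, -0.0, -0.0, 0.0, -0.0417, 1.0] minrows 3.0  j1 10.0 j6 50 r 620.0
(676.5, 216, 245, 66.5) row [0.826, -0.115, -0.0, -0.0, 0.0, -0.0458, 1.0] minrows 3.0  j1 18.0 j6 41 r 710.0
(676.5, 216, 140, 66.5) row [0.0, -0.0, 0.7, 0.0, 0.0, 0.0, 1.0] minrows 2.5  j1 18.0 j6 41 r 710.0
(676.5, 216, 103, 66.5) row [0.0, -0.0, 0.247, 0.0, 0.0, 0.0, 1.0] minrows 0.9  j1 18.0 j6 41 r 710.0
[14.41829592 17.64640086 20.39022015 25.45435793 30.12290178]
```

View pics/s4.png

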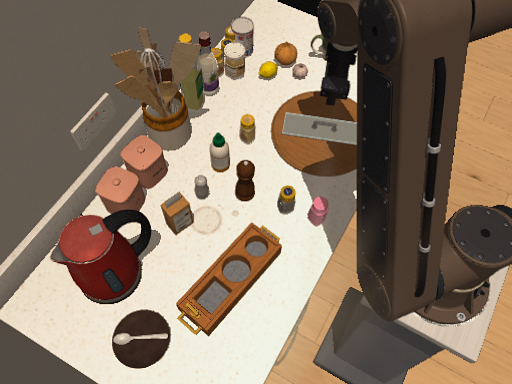

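Cover lies flat on the board (around (315,128)) and the wells are open. Next, the carton.

Emit:
arm_command(
  rows=[
    [[0.5,-0.769,-0.25,0.0013,-0.0008,0,1],[0.5,-0.769,-0.25,0.0013,-0.0008,0,1],[0.5,-0.769,-0.25,0.0013,-0.0008,0,1],[0.5,-0.769,-0.25,0.0013,-0.0008,0,1],[0.5,-0.769,-0.25,0.0013,-0.0008,0,1]],
  ],
)

```text
t: 15.3
eef_pos: [500.5, -127.2, 406.2]
tcp_rot: [-3.134, 0.004, 0.352]
ft_force: [0.7, -0.5, -0.8]
opening: 1.0
grip_force: 0.0
```

Emit:
arm_command(
  rows=[
    [[0.61,-0.7,-0.033,0,0,-0.0417,1],[0.61,-0.7,-0.033,0,0,-0.0417,1],[0.61,-0.7,-0.033,0,0,-0.0417,1],[0.61,-0.7,-0.033,0,0,-0.0417,1],[0.61,-0.7,-0.033,0,0,-0.0417,1]],
  ],
)

```text
t: 15.72
eef_pos: [551.0, 1.7, 410.1]
tcp_rot: [-3.133, 0.004, 0.614]
ft_force: [-0.7, 0.2, -0.2]
opening: 0.999
grip_force: 0.0
```

Emit:
arm_command(
  rows=[
    [[0.748,-0.371,0,0,0,-0.0417,1],[0.748,-0.371,0,0,0,-0.0417,1],[0.748,-0.371,0,0,0,-0.0417,1],[0.748,-0.371,0,0,0,-0.0417,1],[0.748,-0.371,0,0,0,-0.0417,1]],
  ],
)

```text
t: 16.13
eef_pos: [610.7, 109.7, 410.0]
tcp_rot: [-3.132, 0.002, 0.874]
ft_force: [-0.3, -0.2, -0.4]
opening: 1.002
grip_force: 0.0
```

Emit:
arm_command(
  rows=[
    [[0.826,-0.115,0,0,0,-0.0458,1],[0.826,-0.115,0,0,0,-0.0458,1],[0.826,-0.115,0,0,0,-0.0458,1],[0.826,-0.115,0,0,0,-0.0458,1],[0.826,-0.115,0,0,0,-0.0458,1],[0.826,-0.115,0,0,0,-0.0458,1],[0.826,-0.115,0,0,0,-0.0458,1]],
  ],
)

```text
t: 16.72
eef_pos: [676.4, 213.5, 411.9]
tcp_rot: [-3.134, -0.001, 1.158]
ft_force: [-0.2, -0.3, -0.5]
opening: 1.0
grip_force: 0.0
```

```bash
python3 plan.py "[(676.5,216,150,66.5,95),(676.5,216,103,66.5,95)]"
```

```text
t 16.72 grasp [675.3 214.2 240.9] yaw 66.3 j [12. 35. 75.  0. 70. 36.] open 95.0 grip 0.0 F [-0.2 -0.3 -0.5]
(676.5, 216, 150, 66.5) row [0.015, -0.002, 0.606, -0.0013, -0.0002, -0.0004, 1.0] minrows 2.2  j1 18.0 j6 41 r 710.0
(676.5, 216, 103, 66.5) row [0.0, -0.0, 0.313, 0.0, 0.0, 0.0, 1.0] minrows 1.1  j1 18.0 j6 41 r 710.0
```

Emit:
arm_command(
  rows=[
    [[0.015,-0.002,0.2,-0.0013,0,-0.0004,1],[0.015,-0.002,0.4,-0.0013,0,-0.0004,1],[0.015,-0.002,0.606,-0.0013,0,-0.0004,1],[0.015,-0.002,0.606,-0.0013,0,-0.0004,1],[0.015,-0.002,0.606,-0.0013,0,-0.0004,1],[0.015,-0.002,0.606,-0.0013,0,-0.0004,1],[0.015,-0.002,0.606,-0.0013,0,-0.0004,1]],
  ],
)

```text
t: 17.3
eef_pos: [677.0, 217.8, 323.8]
tcp_rot: [3.138, -0.004, 1.162]
ft_force: [-0.1, -0.7, 0.7]
opening: 1.0
grip_force: 0.0
```

```bash
python3 plan.py "[(676.5,216,103,66.5,95)]"; python3 - <<'E'
from h import *
im,d,P=snap("side")
o=im[150:270,120:270,::-1];cv2.imwrite("pics/c5.png",cv2.resize(o,None,fx=4,fy=4,interpolation=cv2.INTER_CUBIC))
E
```

```text
t 17.3 grasp [677.9 218.2 152.8] yaw 66.6 j [13. 40. 81.  0. 60. 36.] open 95.0 grip 0.0 F [-0.1 -0.7  0.7]
(676.5, 216, 103, 66.5) row [-0.014, 0.0, 0.332, 0.0006, -0.0006, 0.0002, 1.0] minrows 1.2  j1 18.0 j6 41 r 710.0
```

View pics/c5.png

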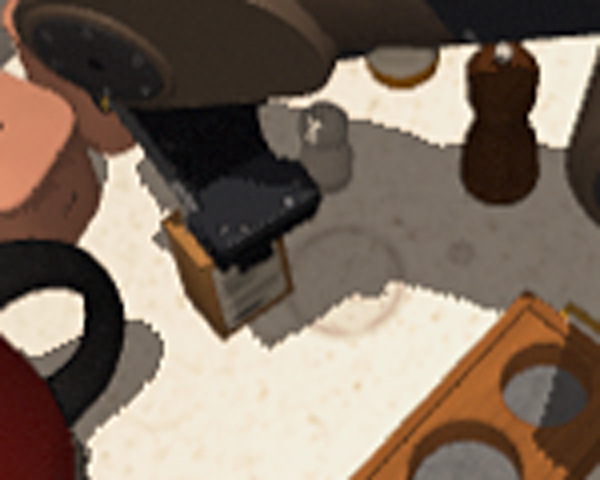

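The open gripper straddles the carton at (235,270), with the canisters and kettle clear. I'll lower and close.

Emit:
arm_command(
  rows=[
    [[-0.007,0,0.1,0.0006,-0.0006,0,1],[-0.014,0,0.2,0.0006,-0.0006,0,1],[-0.014,0,0.28,0.0006,-0.0006,0,1],[-0.014,0,0.332,0.0006,-0.0006,0,1],[-0.014,0,0.332,0.0006,-0.0006,0,1]],
  ],
)

```text
t: 17.77
eef_pos: [675.7, 216.4, 269.1]
tcp_rot: [-3.136, 0.004, 1.163]
ft_force: [-0.0, -0.1, -0.6]
opening: 1.002
grip_force: 0.0
```

Emit:
arm_command(
  rows=[
    [[0,0,0,0,0,0,0.2],[0,0,0,0,0,0,-0.2],[0,0,0,0,0,0,-0.4],[0,0,0,0,0,0,-0.5],[0,0,0,0,0,0,-0.5],[0,0,0,0,0,0,-0.5],[0,0,0,0,0,0,-0.5]],
  ],
)

```text
t: 18.35
eef_pos: [676.0, 216.5, 271.6]
tcp_rot: [-3.139, 0.002, 1.163]
ft_force: [0.0, 0.6, 1.0]
opening: 0.569
grip_force: 0.0
```

Emit:
arm_command(
  rows=[
    [[0,0,-0.05,0,0,0,-0.5],[0,0,-0.15,0,0,0,-0.5],[0,0,-0.35,0,0,0,-0.5],[0,0,-0.55,0,0,0,-0.5],[0,0,-0.55,0,0,0,-0.5],[0,0,-0.55,0,0,0,-0.5]],
  ],
)

```text
t: 18.85
eef_pos: [676.1, 216.5, 355.5]
tcp_rot: [-3.141, 0.0, 1.163]
ft_force: [-0.5, -0.4, -3.9]
opening: 0.479
grip_force: 29.6
```

```bash
python3 plan.py "[(575,285,190,75,30),(480.1,353.3,190,80,30),(480.1,353.3,125,80,30)]"
```

```text
t 18.85 grasp [676.  216.5 184.5] yaw 66.6 j [12. 38. 79.  0. 63. 36.] open 45.5 grip 29.6 F [-0.5 -0.4 -3.9]
(575, 285, 190, 75) row [0.152, -0.8, -0.036, -0.0001, 0.0, -0.0232, -0.37] minrows 2.9  j1 26.0 j6 41 r 642.0
(480.1, 353.3, 190, 80) row [0.276, -0.729, -0.0, 0.0, 0.0, -0.0139, -0.37] minrows 2.8  j1 36.0 j6 46 r 596.0
(480.1, 353.3, 125, 80) row [0.0, -0.0, 0.433, 0.0, 0.0, 0.0, -0.37] minrows 1.6  j1 36.0 j6 46 r 596.0
```

Emit:
arm_command(
  rows=[
    [[0.04,-0.2,-0.036,0,0,-0.006,-0.5],[0.08,-0.4,-0.036,0,0,-0.012,-0.5],[0.12,-0.6,-0.036,0,0,-0.018,-0.5],[0.152,-0.8,-0.036,0,0,-0.0232,-0.5],[0.152,-0.8,-0.036,0,0,-0.0232,-0.5]],
  ],
)

```text
t: 19.27
eef_pos: [571.1, 287.4, 358.0]
tcp_rot: [-3.134, 0.004, 1.314]
ft_force: [0.2, -0.3, -3.5]
opening: 0.474
grip_force: 29.7
```

Emit:
arm_command(
  rows=[
    [[0.07,-0.18,0,0,0,-0.004,-0.5],[0.14,-0.36,0,0,0,-0.008,-0.5],[0.21,-0.55,0,0,0,-0.012,-0.5],[0.276,-0.729,0,0,0,-0.0139,-0.5],[0.276,-0.729,0,0,0,-0.0139,-0.5],[0.276,-0.729,0,0,0,-0.0139,-0.5],[0.276,-0.729,0,0,0,-0.0139,-0.5]],
  ],
)

```text
t: 19.85
eef_pos: [480.5, 353.3, 359.0]
tcp_rot: [-3.137, 0.002, 1.396]
ft_force: [0.1, 0.1, -3.3]
opening: 0.475
grip_force: 29.7
```

```bash
python3 plan.py "[(480.1,353.3,150,80,30)]"; python3 - <<'E'
from h import *
im,d,P=snap("side")
o=im[190:350,140:290,::-1];cv2.imwrite("pics/c6.png",cv2.resize(o,None,fx=3.7,fy=3.7,interpolation=cv2.INTER_CUBIC))
# carton points: brownish, near
p=P.reshape(-1,3);p=p[(np.hypot(p[:,0]-480,p[:,1]-353)<45)&(p[:,2]>62)]
print(len(p),np.percentile(p[:,2],[0,1,5,50,95]))
E
```

```text
t 19.85 grasp [479.7 353.  188. ] yaw 80.0 j [30. 29. 96.  0. 55. 40.] open 45.2 grip 29.7 F [ 0.1  0.1 -3.3]
(480.1, 353.3, 150, 80) row [0.0, -0.001, 0.253, -0.0007, 0.0003, -0.0, -0.37] minrows 0.9  j1 36.0 j6 46 r 596.0
2233 [ 62.82371994  90.89137413 126.32311111 478.15746563 485.54770546]
```

View pics/c6.png

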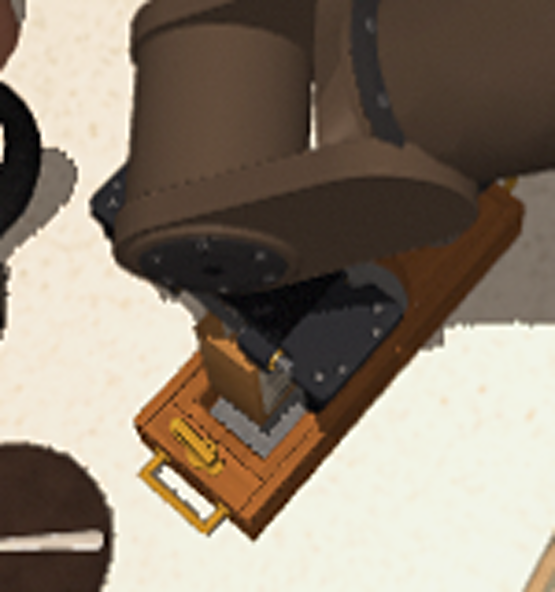

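The carton at (250,370) is held upright just above its well. I'll check where its +y end face is and its bottom height.

```bash
python3 - <<'E'
from h import *
th=np.radians(-10);ex=np.array([np.cos(th),np.sin(th)]);ey=np.array([-np.sin(th),np.cos(th)]);c=np.array([468.3,286.3])
im,d,P=snap("side")
p=P.reshape(-1,3);x=(p[:,:2]-c)@ex;y=(p[:,:2]-c)@ey
m=(abs(x)<30)&(y>85)&(y<112)&(p[:,2]>75)&(p[:,2]<190)
print(m.sum(),"z",np.percentile(p[m][:,2],[1,5,20,50,80,95]))
for z in range(75,190,10):
    k=m&(abs(p[:,2]-z-5)<5)
    if k.sum()>4:print(z,k.sum(),"y",np.percentile(y[k],[10,50,90]).round(1),"x",x[k].min().round(1),x[k].max().round(1))
E
```

```text
220 z [ 81.8067109   88.71994654 103.77226317 139.63026347 169.6035146
 184.0366521 ]
75 7 y [88.1 98.2 98.5] x -20.2 17.3
85 17 y [94.8 98.6 99.2] x -20.8 22.8
95 21 y [90.  98.5 99.6] x -21.2 21.0
105 20 y [90.9 98.6 99.2] x -21.3 24.3
115 16 y [92.2 98.6 99.1] x -21.0 22.8
125 24 y [89.9 98.4 99.1] x -21.8 21.0
135 20 y [92.8 98.5 99.2] x -21.7 23.0
145 24 y [89.4 98.5 99.3] x -21.4 21.4
155 18 y [92.6 98.7 99.2] x -21.8 20.0
165 24 y [91.5 98.6 99.4] x -22.1 21.6
175 21 y [95.1 98.6 99.4] x -21.1 21.0
185 8 y [98.3 98.9 99.3] x -18.0 23.6
```

Emit:
arm_command(
  rows=[
    [[0,0,0.08,-0.0004,0.0003,0,-0.5],[0,0,0.16,-0.0007,0.0003,0,-0.5],[0,0,0.24,-0.0007,0.0003,0,-0.5],[0,0,0.32,-0.0007,0.0003,0,-0.5],[0,0,0.38,-0.0007,0.0003,0,-0.5],[0,0,0.42,-0.0007,0.0003,0,-0.5],[0,0,0.44,-0.0007,0.0003,0,-0.5],[0,0,0.44,-0.0007,0.0003,0,-0.5]],
  ],
)

```text
t: 20.62
eef_pos: [480.3, 353.1, 293.3]
tcp_rot: [3.141, -0.0, 1.396]
ft_force: [-0.2, 0.3, -3.1]
opening: 0.474
grip_force: 29.7
```

```bash
python3 plan.py "[]"
```

```text
t 20.62 grasp [480.4 353.1 122.3] yaw 80.0 j [ 30.  33. 100.  -0.  47.  40.] open 45.0 grip 29.7 F [-0.2  0.3 -3.1]
```

Emit:
arm_command(
  rows=[
    [[0,0,0.01,0,0,0,-0.5],[0,0,0.02,0,0,0,-0.5],[0,0,0.027,0,0,0,-0.5],[0,0,0.027,0,0,0,-0.5]],
  ],
)

```text
t: 20.95
eef_pos: [480.0, 353.3, 289.9]
tcp_rot: [3.14, -0.001, 1.396]
ft_force: [0.9, 0.6, -3.3]
opening: 0.475
grip_force: 29.7
```

```bash
python3 plan.py "[]"
```

```text
t 20.95 grasp [480.2 353.4 118.9] yaw 80.0 j [ 30.  34. 100.  -0.  46.  40.] open 45.1 grip 29.7 F [ 0.9  0.6 -3.3]
```

Emit:
arm_command(
  rows=[
    [[0,0,0.01,0,0,0,-0.5],[0,0,0.02,0,0,0,-0.5],[0,0,0.027,0,0,0,-0.5],[0,0,0.027,0,0,0,-0.5]],
  ],
)

```text
t: 21.28
eef_pos: [480.4, 353.3, 287.0]
tcp_rot: [3.139, -0.002, 1.396]
ft_force: [0.5, -2.3, 7.3]
opening: 0.471
grip_force: 29.9
```

Emit:
arm_command(
  rows=[
    [[0,0,0.01,0,0,0,-0.5],[0,0,0.02,0,0,0,-0.5],[0,0,0.02,0,0,0,-0.5]],
  ],
)

```text
t: 21.53
eef_pos: [480.5, 353.2, 286.5]
tcp_rot: [3.136, -0.003, 1.397]
ft_force: [-4.5, -8.2, 33.6]
opening: 0.471
grip_force: 30.0
```

Emit:
arm_command(
  rows=[
    [[0,0,-0.02,0,0,0,-0.5],[0,0,-0.025,0,0,0,0.1],[0,0,-0.025,0,0,0,0.4],[0,0,-0.025,0,0,0,0.6],[0,0,-0.025,0,0,0,0.8],[0,0,-0.025,0,0,0,0.8]],
  ],
)

```text
t: 22.03
eef_pos: [480.1, 353.4, 286.2]
tcp_rot: [3.141, -0.0, 1.396]
ft_force: [0.2, -0.4, 0.1]
opening: 0.765
grip_force: 0.0
```

Emit:
arm_command(
  rows=[
    [[0,0,-0.1,0,0,0,0.8],[0,0,-0.3,0,0,0,0.8],[0,0,-0.55,0,0,0,1],[0,0,-0.8,0,0,0,1],[0,0,-0.8,0,0,0,1],[0,0,-0.8,0,0,0,1]],
  ],
)

```text
t: 22.53
eef_pos: [479.8, 353.3, 408.2]
tcp_rot: [3.138, -0.003, 1.396]
ft_force: [-0.5, -0.3, 0.1]
opening: 0.997
grip_force: 0.0
```

```bash
python3 plan.py "[(580,240,240,60,95),(672.3,104.5,240,45,80),(672.3,104.5,130,45,80),(672.3,104.5,69,45,80)]"; python3 - <<'E'
from h import *
im,d,P=snap("side","pics/s7.png")
E
```

```text
t 22.53 grasp [480.6 353.7 237.2] yaw 80.0 j [30. 26. 93. -0. 61. 40.] open 94.7 grip 0.0 F [-0.5 -0.3  0.1]
(580, 240, 240, 60) row [-0.627, 0.789, -0.017, 0.0005, -0.0006, 0.0555, 1.0] minrows 3.6  j1 22.0 j6 52 r 628.0
(672.3, 104.5, 240, 45) row [-0.475, 0.985, 0.0, 0.0, -0.0, 0.0417, 0.68] minrows 3.9  j1 9.0 j6 54 r 680.0
(672.3, 104.5, 130, 45) row [-0.0, -0.0, 0.733, 0.0, 0.0, 0.0, 0.68] minrows 2.6  j1 9.0 j6 54 r 680.0
(672.3, 104.5, 69, 45) row [-0.0, -0.0, 0.407, 0.0, 0.0, 0.0, 0.68] minrows 1.5  j1 9.0 j6 54 r 680.0
```

View pics/s7.png

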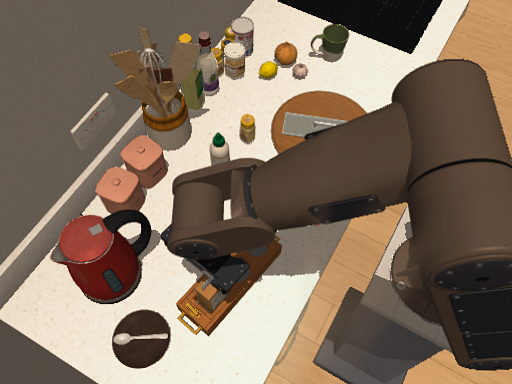

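The carton stands in its well at (210,293). For the salt I'll keep the gripper body along x to clear the neighbours.

```bash
python3 plan.py "[(580,240,240,83,80),(672.3,104.5,240,85,80),(672.3,104.5,135,85,80)]"
```

```text
t 22.58 grasp [480.  353.3 235.5] yaw 80.0 j [30. 26. 93. -0. 61. 40.] open 95.0 grip 0.0 F [-0.2 -0.3 -0.9]
(580, 240, 240, 83) row [-0.627, 0.79, -0.029, 0.0002, -0.0002, -0.0084, 0.68] minrows 3.6  j1 22.0 j6 29 r 628.0
(672.3, 104.5, 240, 85) row [-0.822, 0.721, 0.0, 0.0, 0.0, -0.0056, 0.68] minrows 3.9  j1 9.0 j6 14 r 680.0
(672.3, 104.5, 135, 85) row [0.0, -0.0, 0.7, 0.0, 0.0, 0.0, 0.68] minrows 2.5  j1 9.0 j6 14 r 680.0
```

Emit:
arm_command(
  rows=[
    [[-0.627,0.79,-0.029,0,0,-0.0084,0.68],[-0.627,0.79,-0.029,0,0,-0.0084,0.68],[-0.627,0.79,-0.029,0,0,-0.0084,0.68],[-0.627,0.79,-0.029,0,0,-0.0084,0.68],[-0.627,0.79,-0.029,0,0,-0.0084,0.68]],
  ],
)

```text
t: 23.0
eef_pos: [583.1, 236.4, 408.6]
tcp_rot: [-3.141, 0.001, 1.445]
ft_force: [0.1, 0.3, 0.0]
opening: 0.839
grip_force: 0.0
```

Emit:
arm_command(
  rows=[
    [[-0.822,0.721,0,0,0,-0.0056,0.68],[-0.822,0.721,0,0,0,-0.0056,0.68],[-0.822,0.721,0,0,0,-0.0056,0.68],[-0.822,0.721,0,0,0,-0.0056,0.68],[-0.822,0.721,0,0,0,-0.0056,0.68],[-0.822,0.721,0,0,0,-0.0056,0.68],[-0.822,0.721,0,0,0,-0.0056,0.68]],
  ],
)

```text
t: 23.58
eef_pos: [672.3, 104.9, 409.3]
tcp_rot: [-3.14, -0.001, 1.484]
ft_force: [0.3, 0.8, -0.5]
opening: 0.839
grip_force: 0.0
```

Emit:
arm_command(
  rows=[
    [[0,0,0.25,0,0,0,0.68],[0,0,0.5,0,0,0,0.68],[0,0,0.7,0,0,0,0.68],[0,0,0.7,0,0,0,0.68],[0,0,0.7,0,0,0,0.68],[0,0,0.7,0,0,0,0.68],[0,0,0.7,0,0,0,0.68]],
  ],
)

```text
t: 24.17
eef_pos: [672.9, 105.2, 308.4]
tcp_rot: [3.137, -0.001, 1.485]
ft_force: [0.5, 0.3, 0.5]
opening: 0.838
grip_force: 0.0
```

```bash
python3 plan.py "[(672.3,104.5,69,85,80)]"
```

```text
t 24.17 grasp [673.7 105.3 137.4] yaw 85.1 j [ 3. 38. 86.  0. 55.  8.] open 79.7 grip 0.0 F [0.5 0.3 0.5]
(672.3, 104.5, 69, 85) row [-0.005, -0.006, 0.456, 0.0007, -0.0002, 0.0002, 0.68] minrows 1.6  j1 9.0 j6 14 r 680.0
```

Emit:
arm_command(
  rows=[
    [[-0.005,-0.006,0.1,0.0007,0,0,0.68],[-0.005,-0.006,0.2,0.0007,0,0,0.68],[-0.005,-0.006,0.3,0.0007,0,0,0.68],[-0.005,-0.006,0.4,0.0007,0,0,0.68],[-0.005,-0.006,0.456,0.0007,0,0,0.68],[-0.005,-0.006,0.456,0.0007,0,0,0.68],[-0.005,-0.006,0.456,0.0007,0,0,0.68]],
  ],
)

```text
t: 24.75
eef_pos: [672.1, 104.0, 238.6]
tcp_rot: [-3.139, -0.001, 1.484]
ft_force: [-0.4, 1.4, -0.3]
opening: 0.835
grip_force: 0.0
```

Emit:
arm_command(
  rows=[
    [[0,0,0,0,0,0,0.3],[0,0,0,0,0,0,0.1],[0,0,0,0,0,0,-0.3],[0,0,0,0,0,0,-0.5],[0,0,0,0,0,0,-0.5],[0,0,0,0,0,0,-0.5],[0,0,0,0,0,0,-0.5],[0,0,0,0,0,0,-0.5],[0,0,0,0,0,0,-0.5]],
  ],
)

```text
t: 25.5
eef_pos: [671.9, 103.9, 237.6]
tcp_rot: [-3.139, -0.001, 1.484]
ft_force: [0.5, 0.5, -0.0]
opening: 0.377
grip_force: 29.2
```

```bash
python3 plan.py "[(672,104.5,160,85,80)]"
```

```text
t 25.5 grasp [671.4 104.1  66.6] yaw 85.0 j [ 3. 43. 89.  0. 48.  8.] open 35.9 grip 29.2 F [ 0.5  0.5 -0. ]
(672, 104.5, 160, 85) row [0.005, -0.002, -0.623, -0.0005, -0.0001, 0.0001, 0.68] minrows 2.2  j1 9.0 j6 14 r 680.0
```

```bash
python3 - <<'E'
from h import *
im,d,P=snap("side")
o=im[130:250,140:290,::-1];cv2.imwrite("pics/c8.png",cv2.resize(o,None,fx=4,fy=4,interpolation=cv2.INTER_CUBIC))
for n in("top0","side0"):
    P=np.load(n+".npz")["P"].reshape(-1,3);p=P[np.hypot(P[:,0]-672.5,P[:,1]-104)<32]
    for z in range(10,95,10):
        k=p[abs(p[:,2]-z-5)<5]
        if len(k)>5:
            f=cv2.minAreaRect(k[:,:2].astype(np.float32));print(n,z,len(k),k.min(0).round(1)[:2],k.max(0).round(1)[:2])
E
```

```text
top0 10 9 [653.8  87.6] [662.2 120.6]
top0 20 8 [653.5  84.6] [665.9 113.2]
top0 30 19 [652.4  84.6] [668.9 123.7]
top0 40 25 [654.   84.8] [679.1 123.9]
top0 50 20 [655.9  85. ] [673.8 119.8]
top0 60 12 [658.1  87.9] [672.2 119.9]
top0 70 16 [657.9  87.8] [686.6 119.4]
top0 80 68 [657.6  87.7] [689.5 119.6]
top0 90 11 [663.4  97.2] [682.7 113.1]
side0 10 19 [654.6 100.5] [685.7 127.9]
side0 20 21 [652.8 110.3] [682.1 129.1]
side0 30 34 [652.6  93.3] [688.2 128. ]
side0 40 38 [654.8  92.2] [691.  128.5]
side0 50 36 [654.5  96.1] [683.7 127.5]
side0 60 21 [657.9 103. ] [682.9 122.8]
side0 70 32 [657.4  98. ] [690.4 123. ]
side0 80 78 [656.1  92.1] [688.3 121. ]
side0 90 11 [665.  99.] [679.4 116.3]
```

View pics/c8.png

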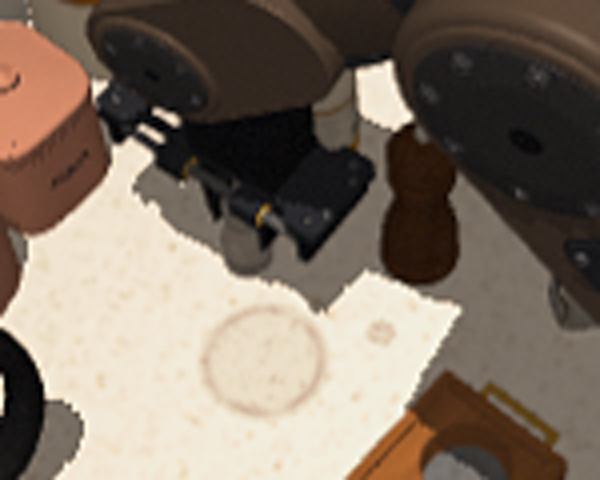

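The shaker's waist is about 36 mm there (fingers at (245,215)), so the 35.9 mm opening fits a good grip. I'll lift it and carry it over.

Emit:
arm_command(
  rows=[
    [[0,0,-0.06,0,0,0,-0.5],[0,0,-0.2,0,0,0,-0.5],[0,0,-0.4,0,0,0,-0.5],[0,0,-0.6,0,0,0,-0.5],[0,0,-0.75,0,0,0,-0.5],[0,0,-0.75,0,0,0,-0.5],[0,0,-0.75,0,0,0,-0.5]],
  ],
)

```text
t: 26.13
eef_pos: [671.9, 103.8, 351.4]
tcp_rot: [-3.14, -0.001, 1.484]
ft_force: [-0.5, -0.6, -1.6]
opening: 0.378
grip_force: 29.1
```

```bash
python3 plan.py "[(560,145,180,82,35),(450.4,184.9,180,80,35),(450.4,184.9,110,80,35)]"
```

```text
t 26.13 grasp [671.7 104.  180.4] yaw 85.0 j [ 3. 36. 84.  0. 60.  8.] open 35.9 grip 29.1 F [-0.5 -0.6 -1.6]
(560, 145, 180, 82) row [0.209, -0.767, 0.004, -0.0002, -0.0001, 0.0084, -0.26] minrows 2.9  j1 15.0 j6 23 r 578.0
(450.4, 184.9, 180, 80) row [0.162, -0.761, -0.0, 0.0, -0.0, 0.0056, -0.26] minrows 2.8  j1 22.0 j6 32 r 487.0
(450.4, 184.9, 110, 80) row [0.0, -0.0, 0.467, 0.0, 0.0, 0.0, -0.26] minrows 1.7  j1 22.0 j6 32 r 487.0
```

Emit:
arm_command(
  rows=[
    [[0.05,-0.19,0,0,0,0.002,-0.5],[0.1,-0.38,0,0,0,0.004,-0.5],[0.15,-0.57,0,0,0,0.006,-0.5],[0.209,-0.767,0.004,0,0,0.0084,-0.5],[0.209,-0.767,0.004,0,0,0.0084,-0.5]],
  ],
)

```text
t: 26.55
eef_pos: [556.0, 146.4, 348.4]
tcp_rot: [-3.132, 0.001, 1.432]
ft_force: [1.5, -0.5, -1.8]
opening: 0.377
grip_force: 29.1
```

Emit:
arm_command(
  rows=[
    [[0.04,-0.19,0,0,0,0.002,-0.5],[0.08,-0.38,0,0,0,0.004,-0.5],[0.12,-0.57,0,0,0,0.005,-0.5],[0.162,-0.761,0,0,0,0.0056,-0.5],[0.162,-0.761,0,0,0,0.0056,-0.5],[0.162,-0.761,0,0,0,0.0056,-0.5],[0.162,-0.761,0,0,0,0.0056,-0.5]],
  ],
)

```text
t: 27.13
eef_pos: [451.1, 185.0, 349.8]
tcp_rot: [-3.138, -0.0, 1.396]
ft_force: [0.3, 0.1, 0.7]
opening: 0.376
grip_force: 29.1
```

Emit:
arm_command(
  rows=[
    [[0,0,0.12,0,0,0,-0.5],[0,0,0.24,0,0,0,-0.5],[0,0,0.3,0,0,0,-0.5],[0,0,0.3,0,0,0,-0.5],[0,0,0.3,0,0,0,-0.5]],
  ],
)

```text
t: 27.55
eef_pos: [451.1, 184.8, 304.9]
tcp_rot: [-3.137, 0.0, 1.395]
ft_force: [0.3, 0.9, -1.0]
opening: 0.377
grip_force: 29.1
```

```bash
python3 plan.py "[(450.4,184.9,78,80,35)]"; python3 - <<'E'
from h import *
im,d,P=snap("side")
o=im[180:300,190:310,::-1];cv2.imwrite("pics/c9.png",cv2.resize(o,None,fx=4.5,fy=4.5,interpolation=cv2.INTER_CUBIC))
E
```

```text
t 27.55 grasp [450.4 184.9 133.9] yaw 80.0 j [ 14.  25. 114.   0.  41.  24.] open 35.8 grip 29.1 F [ 0.3  0.9 -1. ]
(450.4, 184.9, 78, 80) row [-0.0, -0.003, 0.373, -0.0007, 0.0, -0.0001, -0.26] minrows 1.3  j1 22.0 j6 32 r 487.0
```

View pics/c9.png

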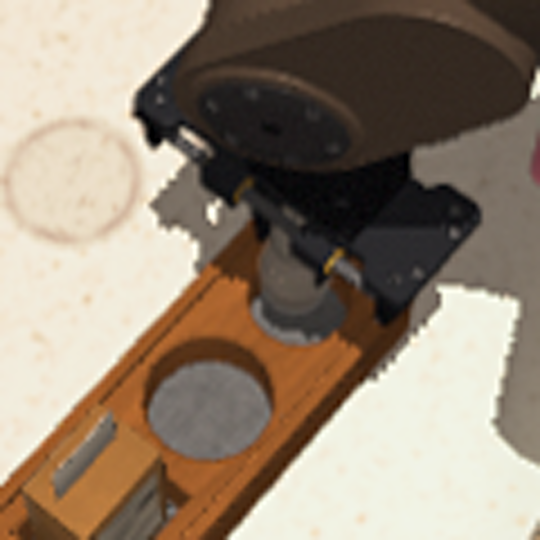

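The shaker at (290,275) hangs over its well at (300,315). The carton is seated. Lowering.

Emit:
arm_command(
  rows=[
    [[0,-0.003,0.06,-0.0007,0,0,-0.5],[0,-0.003,0.12,-0.0007,0,0,-0.5],[0,-0.003,0.18,-0.0007,0,0,-0.5],[0,-0.003,0.24,-0.0007,0,0,-0.5],[0,-0.003,0.3,-0.0007,0,0,-0.5],[0,-0.003,0.35,-0.0007,0,0,-0.5],[0,-0.003,0.36,-0.0007,0,0,-0.5],[0,-0.003,0.36,-0.0007,0,0,-0.5]],
  ],
)

```text
t: 28.27
eef_pos: [449.9, 185.1, 250.6]
tcp_rot: [-3.142, 0.0, 1.396]
ft_force: [0.5, 1.2, -0.7]
opening: 0.377
grip_force: 29.1
```

Emit:
arm_command(
  rows=[
    [[0,0,0.01,0,0,0,-0.5],[0,0,0.02,0,0,0,-0.5],[0,0,0.025,0,0,0,-0.5],[0,0,0.025,0,0,0,-0.5]],
  ],
)

```text
t: 28.6
eef_pos: [449.9, 185.1, 247.6]
tcp_rot: [3.14, -0.0, 1.396]
ft_force: [0.1, 0.2, -1.9]
opening: 0.377
grip_force: 29.1
```

```bash
python3 plan.py "[]"
```

```text
t 28.6 grasp [450.1 185.2  76.6] yaw 80.0 j [ 15.  31. 117.  -0.  32.  25.] open 35.8 grip 29.1 F [ 0.1  0.2 -1.9]
```

Emit:
arm_command(
  rows=[
    [[0,0,0.008,0,0,0,-0.5],[0,0,0.016,0,0,0,-0.5],[0,0,0.016,0,0,0,-0.5]],
  ],
)

```text
t: 28.85
eef_pos: [450.0, 185.2, 245.5]
tcp_rot: [3.14, -0.001, 1.396]
ft_force: [-0.7, -0.1, 4.4]
opening: 0.375
grip_force: 29.6
```

Emit:
arm_command(
  rows=[
    [[0,0,0,0,0,0,-0.2],[0,0,0,0,0,0,-0.05],[0,0,0,0,0,0,0.02],[0,0,0,0,0,0,0.05],[0,0,0,0,0,0,0.05],[0,0,0,0,0,0,0.05]],
  ],
)

```text
t: 29.35
eef_pos: [449.9, 185.1, 245.0]
tcp_rot: [3.141, -0.0, 1.396]
ft_force: [0.5, -0.2, -0.2]
opening: 0.524
grip_force: 0.0
```

Emit:
arm_command(
  rows=[
    [[0,0,-0.07,0,0,0,0.05],[0,0,-0.16,0,0,0,0.05],[0,0,-0.3,0,0,0,0.2],[0,0,-0.5,0,0,0,0.5],[0,0,-0.75,0,0,0,0.8],[0,0,-1,0,0,0,0.8],[0,0,-1,0,0,0,0.8],[0,0,-1,0,0,0,0.8]],
  ],
)

```text
t: 30.02
eef_pos: [449.5, 185.1, 396.9]
tcp_rot: [3.137, -0.002, 1.396]
ft_force: [0.4, -0.1, -0.7]
opening: 0.871
grip_force: 0.0
```

```bash
python3 plan.py "[(500,100,250,65,85),(566.7,41,250,50,85),(566.7,41,200,50,85)]"; python3 - <<'E'
from h import *
im,d,P=snap("side","pics/s10.png")
E
```

```text
t 30.02 grasp [450.4 185.3 225.9] yaw 80.0 j [ 15.  17. 109.  -0.  53.  25.] open 82.7 grip 0.0 F [ 0.4 -0.1 -0.7]
(500, 100, 250, 65) row [-0.5, 0.431, -0.16, 0.0007, -0.0004, 0.0416, 0.79] minrows 2.4  j1 11.0 j6 36 r 510.0
(566.7, 41, 250, 50) row [-0.169, 0.569, 0.0, 0.0, -0.0, 0.0417, 0.79] minrows 2.1  j1 4.0 j6 44 r 568.0
(566.7, 41, 200, 50) row [0.0, -0.0, 0.333, 0.0, 0.0, 0.0, 0.79] minrows 1.2  j1 4.0 j6 44 r 568.0
```

View pics/s10.png

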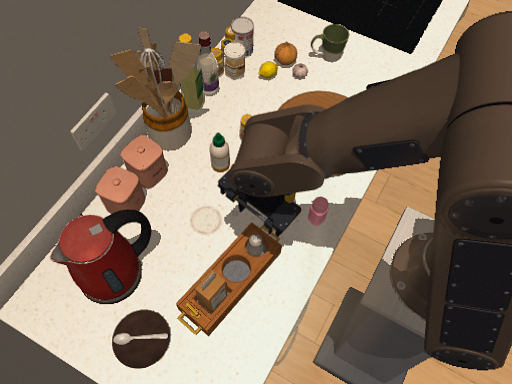

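The salt stands in its well at (256,245), upright. Last is the mill.

Emit:
arm_command(
  rows=[
    [[-0.5,0.431,-0.16,0.0007,0,0.0416,0.8],[-0.5,0.431,-0.16,0.0007,0,0.0416,0.8],[-0.5,0.431,-0.16,0.0007,0,0.0416,0.8],[-0.5,0.431,-0.16,0.0007,0,0.0416,0.8],[-0.5,0.431,-0.16,0.0007,0,0.0416,0.8]],
  ],
)

```text
t: 30.48
eef_pos: [500.5, 99.3, 417.7]
tcp_rot: [-3.136, 0.001, 1.133]
ft_force: [-0.8, 0.1, -0.2]
opening: 0.902
grip_force: 0.0
```

Emit:
arm_command(
  rows=[
    [[-0.169,0.569,0,0,0,0.0417,0.8],[-0.169,0.569,0,0,0,0.0417,0.8],[-0.169,0.569,0,0,0,0.0417,0.8],[-0.169,0.569,0,0,0,0.0417,0.8],[-0.169,0.569,0,0,0,0.0417,0.8],[-0.169,0.569,0,0,0,0.0417,0.8],[-0.169,0.569,0,0,0,0.0417,0.8]],
  ],
)

```text
t: 31.07
eef_pos: [566.1, 42.1, 418.7]
tcp_rot: [-3.138, 0.001, 0.875]
ft_force: [-0.8, 0.4, -0.3]
opening: 0.898
grip_force: 0.0
```

```bash
python3 plan.py "[(566.7,41,142,50,85)]"
```

```text
t 31.07 grasp [565.5  42.4 247.7] yaw 50.1 j [-2. 23. 96.  0. 61. 37.] open 85.3 grip 0.0 F [-0.8  0.4 -0.3]
(566.7, 41, 142, 50) row [-0.002, 0.011, 0.705, -0.0006, 0.0002, 0.0004, 0.79] minrows 2.5  j1 4.0 j6 44 r 568.0
```

Emit:
arm_command(
  rows=[
    [[-0.002,0.011,0.2,-0.0006,0,0.0004,0.8],[-0.002,0.011,0.35,-0.0006,0,0.0004,0.8],[-0.002,0.011,0.45,-0.0006,0,0.0004,0.8],[-0.002,0.011,0.55,-0.0006,0,0.0004,0.8],[-0.002,0.011,0.65,-0.0006,0,0.0004,0.8],[-0.002,0.011,0.705,-0.0006,0,0.0004,0.8],[-0.002,0.011,0.705,-0.0006,0,0.0004,0.8],[-0.002,0.011,0.705,-0.0006,0,0.0004,0.8]],
  ],
)

```text
t: 31.73
eef_pos: [567.6, 40.3, 313.4]
tcp_rot: [3.141, 0.001, 0.871]
ft_force: [-0.5, 0.0, 0.4]
opening: 0.903
grip_force: 0.0
```

Emit:
arm_command(
  rows=[
    [[0,0,0,0,0,0,0.4],[0,0,0,0,0,0,0.2],[0,0,0,0,0,0,0],[0,0,0,0,0,0,-0.3],[0,0,0,0,0,0,-0.5],[0,0,0,0,0,0,-0.5],[0,0,0,0,0,0,-0.5],[0,0,0,0,0,0,-0.5],[0,0,0,0,0,0,-0.5],[0,0,0,0,0,0,-0.5]],
  ],
)

```text
t: 32.57
eef_pos: [567.7, 39.9, 313.2]
tcp_rot: [3.141, 0.001, 0.87]
ft_force: [-1.6, 0.6, 3.6]
opening: 0.5
grip_force: 30.0
```

```bash
python3 plan.py "[]"
```

```text
t 32.57 grasp [567.6  39.7 142.2] yaw 49.9 j [ -3.  30. 103.  -0.  47.  38.] open 47.5 grip 30.0 F [-1.6  0.6  3.6]
```

Emit:
arm_command(
  rows=[
    [[0,0,-0.06,0,0,0,-0.5],[0,0,-0.2,0,0,0,-0.5],[0,0,-0.4,0,0,0,-0.5],[0,0,-0.6,0,0,0,-0.5],[0,0,-0.8,0,0,0,-0.5],[0,0,-0.8,0,0,0,-0.5],[0,0,-0.8,0,0,0,-0.5]],
  ],
)

```text
t: 33.15
eef_pos: [567.5, 39.9, 434.7]
tcp_rot: [3.139, -0.001, 0.87]
ft_force: [0.6, -0.8, -2.0]
opening: 0.506
grip_force: 30.0
```

```bash
python3 plan.py "[(530,150,264,65,45),(464.5,264.6,264,80,45),(464.5,264.6,210,80,45)]"
```

```text
t 33.15 grasp [568.   39.7 263.7] yaw 49.9 j [-3. 22. 95. -0. 63. 38.] open 48.1 grip 30.0 F [ 0.6 -0.8 -2. ]
(530, 150, 264, 65) row [0.4, -0.664, -0.004, 0.0005, -0.0001, -0.0421, -0.05] minrows 2.8  j1 16.0 j6 41 r 551.0
(464.5, 264.6, 264, 80) row [0.508, -0.719, -0.0, 0.0, 0.0, -0.0417, -0.05] minrows 3.2  j1 30.0 j6 40 r 535.0
(464.5, 264.6, 210, 80) row [0.0, -0.0, 0.36, 0.0, 0.0, 0.0, -0.05] minrows 1.3  j1 30.0 j6 40 r 535.0
```

Emit:
arm_command(
  rows=[
    [[0.1,-0.16,0,0,0,-0.01,-0.5],[0.2,-0.33,0,0,0,-0.02,-0.5],[0.3,-0.5,0,0,0,-0.03,-0.5],[0.4,-0.664,-0.004,0.0005,0,-0.0421,-0.5],[0.4,-0.664,-0.004,0.0005,0,-0.0421,-0.5]],
  ],
)

```text
t: 33.57
eef_pos: [528.7, 153.3, 432.3]
tcp_rot: [-3.136, 0.001, 1.142]
ft_force: [-0.2, -0.5, -1.2]
opening: 0.499
grip_force: 30.0
```

Emit:
arm_command(
  rows=[
    [[0.12,-0.18,0,0,0,-0.01,-0.5],[0.25,-0.36,0,0,0,-0.02,-0.5],[0.38,-0.54,0,0,0,-0.03,-0.5],[0.508,-0.719,0,0,0,-0.0417,-0.5],[0.508,-0.719,0,0,0,-0.0417,-0.5],[0.508,-0.719,0,0,0,-0.0417,-0.5],[0.508,-0.719,0,0,0,-0.0417,-0.5]],
  ],
)

```text
t: 34.15
eef_pos: [464.9, 264.4, 433.0]
tcp_rot: [-3.138, 0.001, 1.396]
ft_force: [-0.3, 0.0, -1.3]
opening: 0.499
grip_force: 30.0
```

Emit:
arm_command(
  rows=[
    [[0,0,0.12,0,0,0,-0.5],[0,0,0.24,0,0,0,-0.5],[0,0,0.34,0,0,0,-0.5],[0,0,0.34,0,0,0,-0.5],[0,0,0.34,0,0,0,-0.5]],
  ],
)

```text
t: 34.57
eef_pos: [465.3, 263.8, 382.3]
tcp_rot: [-3.137, 0.001, 1.395]
ft_force: [0.0, -0.3, -1.4]
opening: 0.502
grip_force: 30.0
```

```bash
python3 plan.py "[(464.5,264.6,152,80,45)]"; python3 - <<'E'
from h import *
im,d,P=snap("side")
o=im[180:330,170:310,::-1];cv2.imwrite("pics/c11.png",cv2.resize(o,None,fx=4,fy=4,interpolation=cv2.INTER_CUBIC))
E
```

```text
t 34.57 grasp [464.5 263.8 211.3] yaw 79.9 j [ 22.  22. 103.   0.  54.  32.] open 47.7 grip 30.0 F [ 0.  -0.3 -1.4]
(464.5, 264.6, 152, 80) row [0.005, -0.004, 0.396, -0.0007, 0.0001, -0.0003, -0.05] minrows 1.4  j1 30.0 j6 40 r 535.0
```

View pics/c11.png

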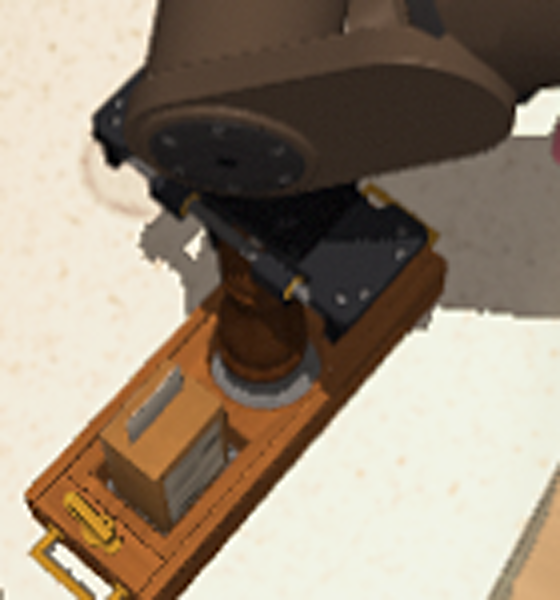

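The mill at (262,330) hangs centred over its well. Lowering to the floor (expected grasp z ≈ 150).

Emit:
arm_command(
  rows=[
    [[0.005,-0.004,0.06,-0.0007,0,0,-0.5],[0.005,-0.004,0.12,-0.0007,0,0,-0.5],[0.005,-0.004,0.18,-0.0007,0,0,-0.5],[0.005,-0.004,0.24,-0.0007,0,0,-0.5],[0.005,-0.004,0.3,-0.0007,0,0,-0.5],[0.005,-0.004,0.35,-0.0007,0,0,-0.5],[0.005,-0.004,0.38,-0.0007,0,0,-0.5],[0.005,-0.004,0.39,-0.0007,0,0,-0.5],[0.005,-0.004,0.39,-0.0007,0,0,-0.5]],
  ],
)

```text
t: 35.37
eef_pos: [464.0, 265.6, 324.0]
tcp_rot: [3.141, 0.0, 1.397]
ft_force: [0.1, -1.2, -1.2]
opening: 0.502
grip_force: 30.0
```

```bash
python3 plan.py "[]"
```

```text
t 35.37 grasp [464.2 265.6 153. ] yaw 80.0 j [ 23.  27. 107.  -0.  46.  33.] open 47.7 grip 30.0 F [ 0.1 -1.2 -1.2]
```

Emit:
arm_command(
  rows=[
    [[0,0,0.008,0,0,0,-0.5],[0,0,0.014,0,0,0,-0.5],[0,0,0.014,0,0,0,-0.5]],
  ],
)

```text
t: 35.62
eef_pos: [463.9, 265.6, 322.4]
tcp_rot: [3.14, -0.0, 1.397]
ft_force: [-0.4, -0.0, -1.3]
opening: 0.504
grip_force: 30.0
```

Emit:
arm_command(
  rows=[
    [[0,0,0.006,0,0,0,-0.5],[0,0,0.01,0,0,0,-0.5],[0,0,0.01,0,0,0,-0.5]],
  ],
)

```text
t: 35.87
eef_pos: [464.0, 265.6, 321.1]
tcp_rot: [3.14, -0.001, 1.397]
ft_force: [0.7, -0.5, 3.1]
opening: 0.498
grip_force: 30.0
```

Emit:
arm_command(
  rows=[
    [[0,0,0,0,0,0,0.1],[0,0,0,0,0,0,0.2],[0,0,0,0,0,0,0.4],[0,0,0,0,0,0,0.5],[0,0,0,0,0,0,0.6],[0,0,0,0,0,0,0.6]],
  ],
)

```text
t: 36.37
eef_pos: [463.9, 265.6, 320.7]
tcp_rot: [3.14, -0.0, 1.397]
ft_force: [-0.0, -0.1, 0.6]
opening: 0.784
grip_force: 0.0
```

Emit:
arm_command(
  rows=[
    [[0,0,-0.1,0,0,0,0.6],[0,0,-0.3,0,0,0,0.6],[0,0,-0.5,0,0,0,0.6],[0,0,-0.75,0,0,0,0.6],[0,0,-0.75,0,0,0,0.6]],
  ],
)

```text
t: 36.78
eef_pos: [464.1, 265.8, 439.4]
tcp_rot: [3.132, -0.005, 1.397]
ft_force: [1.1, 0.3, 0.6]
opening: 0.798
grip_force: 0.0
```

Emit:
arm_command(
  rows=[
    [[-0.9,0.5,0,0,0,0.03,0.6],[-0.9,0.5,0,0,0,0.03,0.6],[-0.9,0.5,0,0,0,0.03,0.6],[-0.9,0.5,0,0,0,0.03,0.6],[-0.9,0.5,0,0,0,0.03,0.6]],
  ],
)

```text
t: 37.2
eef_pos: [515.6, 115.7, 433.2]
tcp_rot: [3.139, 0.0, 1.204]
ft_force: [0.8, -0.3, -0.5]
opening: 0.801
grip_force: 0.0
```

Emit:
arm_command(
  rows=[
    [[-0.9,0.5,0,0,0,0.03,0.6],[-0.9,0.5,0,0,0,0.03,0.6],[-0.9,0.5,0,0,0,0.03,0.6],[-0.9,0.5,0,0,0,0.03,0.6],[-0.9,0.5,0,0,0,0.03,0.6],[-0.9,0.5,0,0,0,0.03,0.6],[-0.9,0.5,0,0,0,0.03,0.6]],
  ],
)

```text
t: 37.78
eef_pos: [536.4, -32.7, 433.2]
tcp_rot: [3.141, -0.001, 1.019]
ft_force: [0.5, -0.5, -0.6]
opening: 0.796
grip_force: 0.0
```

```bash
python3 plan.py "[]"; python3 - <<'E'
from h import *
im,d,P=snap("side");cv2.imwrite("pics/s12.png",cv2.resize(im[...,::-1],(800,600)))
th=np.radians(-10);ex=np.array([np.cos(th),np.sin(th)]);ey=np.array([-np.sin(th),np.cos(th)]);c=np.array([468.3,286.3])
p=P.reshape(-1,3);x=(p[:,:2]-c)@ex;y=(p[:,:2]-c)@ey
for n,yc,r in(("salt",-103,30),("mill",-22,35),("box",68,40)):
    m=(abs(x)<35)&(abs(y-yc)<r)&(p[:,2]>70)&(p[:,2]<200);zt=np.percentile(p[m][:,2],99.5);k=m&(p[:,2]>zt-8)
    print(n,"ztop",zt.round(1),"x",x[k].mean().round(1),"y",y[k].mean().round(1))
E
```

```text
t 37.78 grasp [536.6 -32.7 262.2] yaw 58.4 j [-11.  19. 100.   0.  61.  21.] open 75.6 grip 0.0 F [ 0.5 -0.5 -0.6]
salt ztop 100.8 x 2.4 y -99.4
mill ztop 179.1 x -0.8 y -18.5
box ztop 166.9 x 4.5 y 69.3
```

View pics/s12.png

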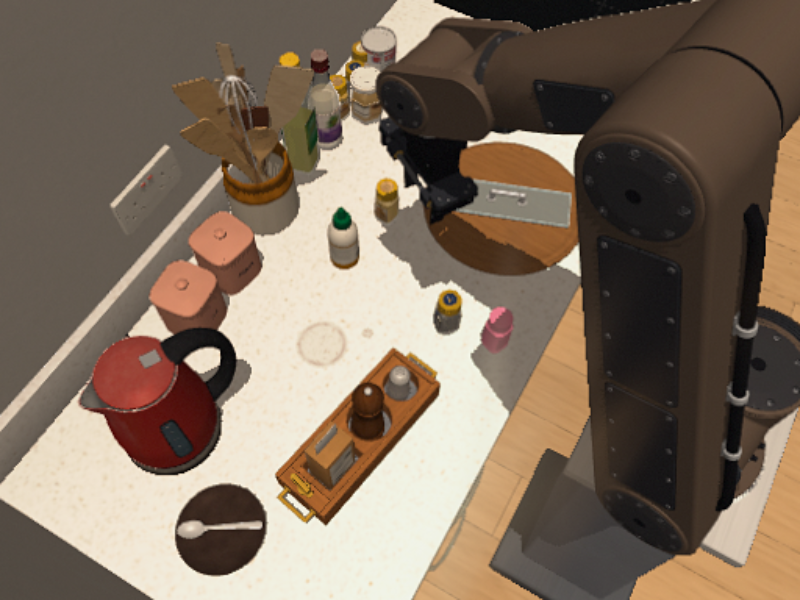

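The mill (368,410), salt (400,383) and carton (330,455) all stand in their wells. The cover (515,203) lies on the board, and the jars at (387,200) and (449,310) and the bottle at (343,238) haven't moved. Handing in.

```bash
python3 -c "
from cell import *
print(job_done())"
```

```text
the job is handed in; nothing more can be done
None
```

The job is handed in: tab turned aside, cover flat on the round board, and mill, salt and carton upright in their wells, with the jars and bottle left where they were; the hand-in returned no verdict.

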